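# Dock the reagent cassettes from the delivery stack

### The job

Take the criss-cross stack of four reagent cassettes apart and set each cassette in the docking bay of its own colour, lying flat on the bay floor inside the rim. Keep the cassettes upright and set them down rather than dropping them. Leave the tube rack and the little vial alone.

Things in the scene. Friction and masses are not known exactly. Their poses are not given: they have to be found in the camera images.
- cassette_red: Loose closed box, 140 long (its x) x 50 wide (its y) x 45 high: white body, top 14 mm and lid red; flat top and bottom, same either way round, 0.18 to 0.34 kg. Origin: centre of its underside, z up. Starts in the stack's lower layer (on a 4 mm black mat, parallel to the other lower one, 40 mm gap between).
- cassette_blue: Loose closed box, 140 long (its x) x 50 wide (its y) x 45 high: white body, top 14 mm and lid blue; flat top and bottom, same either way round, 0.18 to 0.34 kg. Origin: centre of its underside, z up. Starts in the stack's lower layer (on a 4 mm black mat, parallel to the other lower one, 40 mm gap between).
- cassette_green: Loose closed box, 140 long (its x) x 50 wide (its y) x 45 high: white body, top 14 mm and lid green; flat top and bottom, same either way round, 0.18 to 0.34 kg. Origin: centre of its underside, z up. Starts in the stack's upper layer (crosswise over the two lower ones, 40 mm gap to the other upper one).
- cassette_yellow: Loose closed box, 140 long (its x) x 50 wide (its y) x 45 high: white body, top 14 mm and lid yellow; flat top and bottom, same either way round, 0.18 to 0.34 kg. Origin: centre of its underside, z up. Starts in the stack's upper layer (crosswise over the two lower ones, 40 mm gap to the other upper one).
- bay_red: Docking bay for the red cassette: shallow red tray fixed to the bench, 164 (its x) x 74 (its y) outside, 156 x 66 inside, floor 3 thick, rim 4 thick rising to 10 above the bench (7 above the bay floor). Origin at the centre of its underside, on the bench; z up. A cassette sits in it lengthwise, 8 mm to spare each side.
- bay_blue: Docking bay for the blue cassette: shallow blue tray fixed to the bench, 164 (its x) x 74 (its y) outside, 156 x 66 inside, floor 3 thick, rim 4 thick rising to 10 above the bench (7 above the bay floor). Origin at the centre of its underside, on the bench; z up. A cassette sits in it lengthwise, 8 mm to spare each side.
- bay_green: Docking bay for the green cassette: shallow green tray fixed to the bench, 164 (its x) x 74 (its y) outside, 156 x 66 inside, floor 3 thick, rim 4 thick rising to 10 above the bench (7 above the bay floor). Origin at the centre of its underside, on the bench; z up. A cassette sits in it lengthwise, 8 mm to spare each side.
- bay_yellow: Docking bay for the yellow cassette: shallow yellow tray fixed to the bench, 164 (its x) x 74 (its y) outside, 156 x 66 inside, floor 3 thick, rim 4 thick rising to 10 above the bench (7 above the bay floor). Origin at the centre of its underside, on the bench; z up. A cassette sits in it lengthwise, 8 mm to spare each side.
- tube_rack: Bystander: loose white sample rack 90 (x) x 200 (y) x 45 high with yellow- and orange-capped tubes up to 110 above the bench, beyond the stack. Origin at the centre of its underside. Leave it alone.
- vial: Bystander: loose small vial with a black cap, 28 across, 50 high, standing on the bench nearer the robot than the stack. Origin at the centre of its underside. Leave it alone.
Things that resemble listed ones, but are neither listed nor needed, are in the scene too. Leave any orange or purple look-alike of the cassette_green alone.

How it is judged:
By the outcome, as a careful person would: the job done as asked, in the order asked, and still so for the second after the job is handed in, with the robot touching nothing.
It also fails if it takes over 109 s, if anything falls off the work surface, if the arm or the gripper's body presses on something with over 40 N, if the wrist force passes 120 N, or if a joint passes its speed limit or range.

### The arm

A 6-joint arm with a two-finger parallel gripper is mounted at the origin on the work surface. World frame = base frame: x ahead of the robot, y to its left, z up, the work surface at z = 0. Lengths are in m, angles in rad, forces in N, time in s.
With the tool pointing down it reaches from about 0.425 to 0.95 m from the base axis. Payload 3.5 kg.
Tool frame: the origin (TCP) lies on the mounting face of the last link; the fingertips stand 173 mm ahead of it and the grasp point (between the pads) lies 155 mm ahead of it; z points along the fingers, x is the direction in which the jaws open and shut, and the axes are right-handed (so a half turn about z gives the same grasp; the last joint's range is limited). The gripper opens to 85 mm and grips with 20 to 120 N. Pads are 22 mm wide; open, the fingers measure 114 mm over their backs; the gripper's body (76 mm by 85 mm) begins 54 mm behind the grasp point. The pads swing forward as they close: fully open they stand 13 mm farther back than shut.
Start: joints at [-1.252, 0.286, 1.577, -0, 1.279, -0.15], TCP at [0.305, -0.602, 0.405] pointing down, gripper open.
Joint ranges: [-2.77, 2.77], [-0.9, 2.22], [0.21, 2.48], [-1.53, 4.67], [0.24, 2.81], [-2.84, 2.84]. Speed limits (rad/s): [2.79, 2.79, 3.14, 3.14, 3.14, 3.14].

### API

Orientations are given as a unit quaternion [x, y, z, w].
In Python, from plant import get_state, read_camera, sign_off gives the robot as it stands.
- The arm moves only by the shell command python3 -m jog 'ROWS' [FORCE]. ROWS is JSON, a list of rows, each an object of numbers: "grip": the closure, from 0 (fully open) to 1 (shut); "x", "y", "z": the shift along the tool's x, y, z in mm; "rx", "ry", "rz": the turn, a rotation vector about the tool's x, y, z in degrees. A call has 1 to 8 rows; each row shifts and turns the commanded pose from where the row before left it, along the tool's axes as they then stand; what a row does not reach is not made up. A row lasts 1/12 s, in which the tool goes at most 41.7 mm and 7.16 degrees, less where a joint would pass 70% of its speed; a pose out of reach is approached as far as the arm can. A call with a gripper value outside its range is refused whole. The fingers move at their own pace and stop on an object; FORCE is the grip in N (left out, the last holds). Time passes only in rows, so rows that do not move let the fingers close. It gives the time, the measured TCP pose, the force and the opening at its end, in the units of the state.
- get_state(): the state, without advancing time (a new reading comes with each control period).
- read_camera(name): name is "scene" or "side" or "wrist"; returns a dict with "frame" (480x640x3 uint8, red, green, blue), "intrinsics" (3x3 intrinsics, pixels), "R" (3x3) and "t" (3): a world point X has camera coordinates R X + t. Camera axes: x right, y down, z forward; pixel columns grow to the right and rows downward; lengths in m; the calibration is good to about 2 mm. A picture is of the moment at which its call begins. There is no depth.
- sign_off(): hands the job in, once; it reports no verdict.
The state is a dict: "time": time; "qpos": joint angles; "dq": joint speeds; "joint_efforts": joint torques, N m; "eef_pos": TCP position; "tcp_rot": TCP orientation; "contact_force": force on the tool from outside, world axes, zero at the start; "wrist_torque": the same for the moment, N m; "opening": opening from 0.0 (shut) to 1.0 (fully open).
Only numpy, scipy, OpenCV 4.12 (cv2) and the standard library are available. Lean on these libraries where they do the work, as an engineer would, in place of code of your own. Each camera call takes 0.05 s, during which the arm holds its last target.

## Working session

There is one attempt and no reset: what is moved stays moved. The work goes in short steps, Python scripts to look and compute and a shell command to move; the robot and the scene stay as the last step left them, time stands still between calls to the robot, and variables do not carry over. Pictures are saved under pics/ and viewed, and the job is handed in when it is done.

```bash
mkdir -p pics; ls
python3 - <<'E'
from plant import get_state, read_camera
import cv2
print(get_state())
for n in ["scene","side","wrist"]:
    c=read_camera(n); cv2.imwrite(f"pics/{n}0.png",c["frame"][:,:,::-1]); print(n,c["intrinsics"],c["R"],c["t"])
E
```

```text
pics
{'time': 0.0, 'qpos': array([-1.25199951e+00,  2.87181239e-01,  1.57816782e+00, -2.96899116e-05,
        1.27858405e+00, -1.49994921e-01]), 'dq': array([ 9.92897896e-04,  5.18715563e-04, -5.66084704e-04, -5.93741130e-04,
        4.35849209e-05,  8.84649052e-04]), 'joint_efforts': array([ 5.89619849e-04, -4.05982983e+01, -2.92622674e+01, -6.18990998e-05,
        5.85749614e-03, -2.14435936e-06]), 'eef_pos': array([ 0.3049197 , -0.60192517,  0.40334128]), 'tcp_rot': array([ 8.52001871e-01, -5.23537431e-01, -9.03455849e-04, -7.43916301e-04]), 'contact_force': array([ 0.45467297, -0.35856269,  0.44683059]), 'wrist_torque': array([-0.01781852, -0.045729  ,  0.00112595]), 'opening': 1.0004567577713446}
scene [[531.31271104   0.         316.93615734]
 [  0.         531.31271104 239.2309517 ]
 [  0.           0.           1.        ]] [[ 1.62415338e-01  9.86722306e-01 -5.91528053e-04]
 [ 5.71644968e-01 -9.45818533e-02 -8.15031474e-01]
 [-8.04265683e-01  1.32035468e-01 -5.79416384e-01]] [-0.20984612 -0.25879151  1.70496985]
side [[487.10612211   0.         320.165     ]
 [  0.         487.10612211 232.22430761]
 [  0.           0.           1.        ]] [[ 0.99773463 -0.06699636 -0.00608996]
 [-0.04351745 -0.5737322  -0.81788606]
 [ 0.05130138  0.81629826 -0.57534799]] [-0.57965411  0.13829485  0.88586298]
wrist [[386.15826161   0.         323.83343953]
 [  0.         386.15826161 236.38856022]
 [  0.           0.           1.        ]] [[ 0.4517212  -0.89215654 -0.00216051]
 [-0.84565687 -0.42894637  0.31759955]
 [-0.28427525 -0.1416394  -0.94822247]] [-0.6723609  -0.04096069  0.3806395 ]
```

View pics/scene0.png

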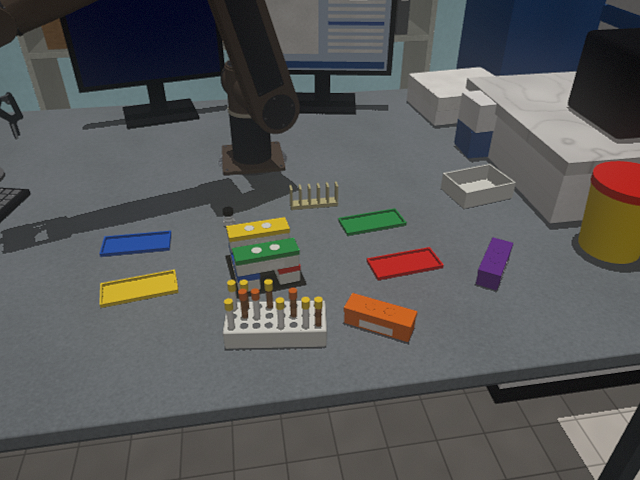

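View pics/side0.png

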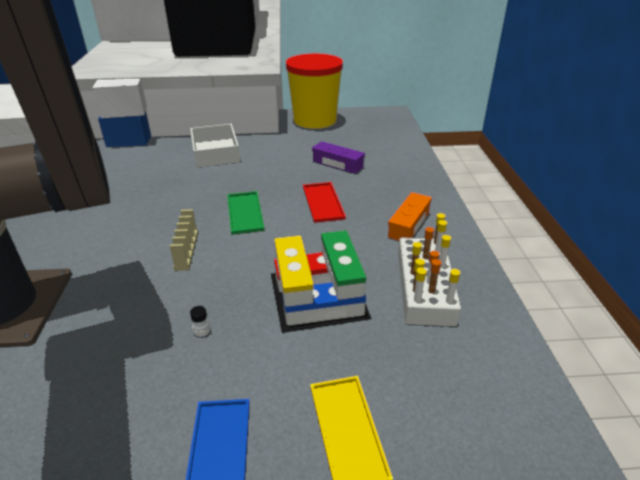

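View pics/wrist0.png

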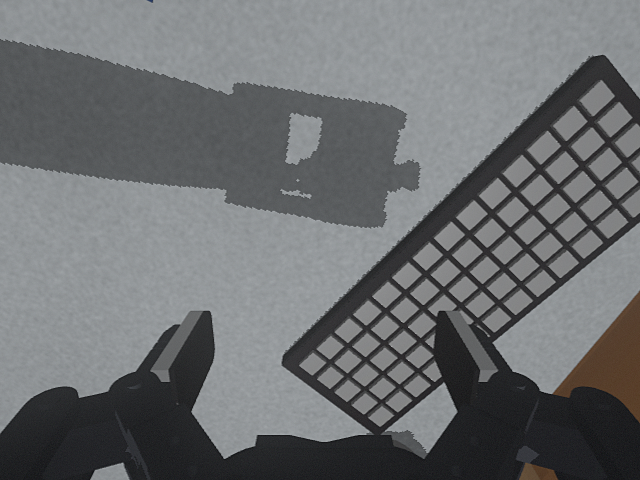

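Scene view: stack around (265,250), with the yellow bay at (138,288), blue (136,243), green (372,222) and red (404,263). The rack is in front of the stack, and the vial is at (228,215). Next I fit poses from both fixed cameras.

```bash
cat > h.py <<'E'
import numpy as np, cv2
from scipy.optimize import minimize
from scipy.spatial.transform import Rotation as Ro
from plant import get_state, read_camera
def proj(c,P):
    q=np.asarray(P)@c["R"].T+c["t"]; p=q@np.asarray(c["intrinsics"]).T; return p[:,:2]/p[:,2:]
def box(x,y,yaw,L,W,z0,z1):
    s=np.array([[a*L/2,b*W/2] for a in(-1,1) for b in(-1,1)]); R=np.array([[np.cos(yaw),-np.sin(yaw)],[np.sin(yaw),np.cos(yaw)]])
    s=s@R.T+[x,y]; return np.vstack([np.c_[s,np.full(4,z)] for z in(z0,z1)])
HUE={"red":[(0,5),(174,180)],"green":[(55,80)],"blue":[(105,125)],"yellow":[(22,33)],"orange":[(6,15)],"purple":[(126,160)]}
def mask(f,col,smin=120,vmin=40):
    h=cv2.cvtColor(f,cv2.COLOR_RGB2HSV); m=np.zeros(f.shape[:2],bool)
    for a,b in HUE[col]: m|=(h[...,0]>=a)&(h[...,0]<=b)
    return (m&(h[...,1]>=smin)&(h[...,2]>=vmin)).astype(np.uint8)
def comp(m,uv,r=25):
    n,l,s,c=cv2.connectedComponentsWithStats(m)
    best=None
    for i in range(1,n):
        if s[i,4]>40 and np.hypot(*(c[i]-uv))<r and (best is None or s[i,4]>s[best,4]): best=i
    if best is None: return None
    p=np.argwhere(l==best)[:,::-1].astype(np.int32)
    return cv2.convexHull(p).reshape(-1,2).astype(float)
def hullarea(p): 
    return cv2.convexHull(np.asarray(p,np.float32)).reshape(-1,2)
def iou(a,b):
    a=a.astype(np.float32);b=b.astype(np.float32)
    i,_=cv2.intersectConvexConvex(a,b); A=cv2.contourArea(a);B=cv2.contourArea(b); return i/(A+B-i)
def fit(obs,x0,L,W,z0,z1):
    # obs: list of (cam,hull); pixel hull grown half pixel
    o=[]
    for c,hu in obs:
        ctr=hu.mean(0); o.append((c,hullarea(np.vstack([hu+d for d in([-.5,-.5],[.5,-.5],[-.5,.5],[.5,.5])]))))
    f=lambda p:-sum(iou(hullarea(proj(c,box(p[0],p[1],p[2],L,W,z0,z1))),hu) for c,hu in o)/len(o)
    best=None
    for yw in np.arange(0,np.pi,np.pi/6) if len(x0)==2 else [x0[2]]:
        r=minimize(f,[x0[0],x0[1],yw],method="Nelder-Mead",options=dict(initial_simplex=np.array([[x0[0],x0[1],yw]]+[[x0[0]+.01,x0[1],yw],[x0[0],x0[1]+.01,yw],[x0[0],x0[1],yw+.2]]),maxiter=600,xatol=1e-5,fatol=1e-6))
        if best is None or r.fun<best.fun: best=r
    return best.x,-best.fun
def gnd(c,uv,z=0.0):
    K=np.asarray(c["intrinsics"]); d=c["R"].T@np.linalg.solve(K,[uv[0],uv[1],1]); o=-c["R"].T@c["t"]; s=(z-o[2])/d[2]; return o+s*d
E
cat > m1.py <<'E'
from h import *
S=read_camera("scene");D=read_camera("side")
bays={"red":((404,263),(324,202)),"green":((372,222),(245,212)),"blue":((136,243),(220,440)),"yellow":((138,288),(350,430))}
for k,(a,b) in bays.items():
    hs=comp(mask(S["frame"],k),a); hd=comp(mask(D["frame"],k),b,40)
    x0=gnd(S,a)[:2]
    cut = hd is not None and hd[:,1].max()>=478
    for nm,obs in (("scene",[(S,hs)]),("side",[(D,hd)]),("both",[(S,hs),(D,hd)])):
        if any(o[1] is None for o in obs) or (cut and nm!="scene"): print(k,nm,"skip");continue
        p,q=fit(obs,x0,.164,.074,0,.010); print("bay",k,nm,p.round(4),np.degrees(p[2]).round(1),round(q,3))
for k,a,b in (("yellow",(258,231),(293,262)),("green",(266,250),(343,257))):
    hs=comp(mask(S["frame"],k),a); hd=comp(mask(D["frame"],k),b)
    x0=gnd(S,a,.09)[:2]
    for nm,obs in (("scene",[(S,hs)]),("side",[(D,hd)]),("both",[(S,hs),(D,hd)])):
        p,q=fit(obs,x0,.140,.050,.080,.094); print("cas",k,nm,p.round(4),np.degrees(p[2]).round(1),round(q,3))
print("vial",gnd(S,(228,226)),gnd(D,(202,332)))
E
python3 m1.py
```

```text
bay red scene [0.6093 0.3218 1.6888] 96.8 0.962
bay red side [0.6091 0.3218 1.6873] 96.7 0.964
bay red both [0.6092 0.3218 1.6877] 96.7 0.963
bay green scene [0.4237 0.2897 1.7051] 97.7 0.981
bay green side [0.4232 0.2885 1.7007] 97.4 0.978
bay green both [0.4235 0.2893 1.702 ] 97.5 0.974
bay blue scene [ 0.4238 -0.313   1.5738] 90.2 0.972
blue side skip
blue both skip
bay yellow scene [ 0.6005 -0.2871  1.7118] 98.1 0.964
yellow side skip
yellow both skip
cas yellow scene [ 0.532  -0.0139  1.6835] 96.5 0.986
cas yellow side [ 0.5319 -0.0137  1.6758] 96.0 0.965
cas yellow both [ 0.532  -0.0137  1.6829] 96.4 0.975
cas green scene [ 0.6173 -0.0031  1.6977] 97.3 0.938
cas green side [ 6.2000e-01 -1.5000e-03  1.6848e+00] 96.5 0.952
cas green both [ 0.6202 -0.0029  1.6848] 96.5 0.941
vial [ 0.3780635  -0.08530151  0.        ] [ 0.37215574 -0.08538589  0.        ]
```

```bash
cat > go.py <<'E'
# usage: go.py x y z(grasp point) yawdeg(jaw) -> remaining shift in tool axes AFTER turning, and turn
import sys
from h import *
def main(x,y,z,yaw):
    s=get_state(); R=Ro.from_quat(s["tcp_rot"]); m=R.as_matrix()
    a=np.radians(yaw); best=None
    for k in (0,np.pi):
        b=a+k; T=np.c_[[np.cos(b),np.sin(b),0],[np.sin(b),-np.cos(b),0],[0,0,-1]]
        rv=np.degrees(Ro.from_matrix(m.T@T).as_rotvec())
        if best is None or abs(rv[2])<abs(best[0][2]): best=(rv,T)
    rv,T=best; d=np.array([x,y,z+.155])-s["eef_pos"]
    print("t",round(s["time"],2),"pos",s["eef_pos"].round(4),"open",round(s["opening"],3),"F",s["contact_force"].round(1),"q1,q6",s["qpos"][[0,5]].round(2))
    print("turn rv",rv.round(2),"shift after turn",(T.T@d*1000).round(1),"shift now axes",(m.T@d*1000).round(1))
main(*map(float,sys.argv[1:5]))
E
python3 -m jog '[{"rz":-7},{"rz":-7},{"rz":-7},{"rz":-7},{"rz":-7},{"rz":-7},{"rz":-7},{"rz":-7}]' 60; python3 -m jog '[{"rz":-7},{"rz":-6.6}]'; python3 go.py 0.532 -0.0137 0.20 6.5
```

```text
t 0.25 pos [ 0.305  -0.6021  0.4041] open 0.998 F [0.  0.4 0.1] q1,q6 [-1.25 -0.15]
turn rv [-5.000e-02  5.000e-02 -6.964e+01] shift after turn [ 292.2 -558.9   49.1] shift now axes [-422.2 -468.4   49.6]$[0]: bad value
$[0]: bad value
```

```bash
python3 -m jog '[{"grip":0,"x":0,"y":0,"z":0,"rx":0,"ry":0,"rz":-7}]' 60; python3 -m jog '[{"grip":0,"rz":-7}]'
```

```text
time: 0.33
eef_pos: [0.305, -0.6021, 0.4043]
tcp_rot: [0.883, -0.47, -0.0, -0.0]
contact_force: [0.4, 0.5, 0.3]
opening: 1.003$[0]: bad value
```

```bash
python3 go.py 0.532 -0.0137 0.20 6.5
```

```text
t 0.33 pos [ 0.305  -0.6021  0.4043] open 1.003 F [0.4 0.5 0.3] q1,q6 [-1.25 -0.27]
turn rv [-3.000e-02  3.000e-02 -6.254e+01] shift after turn [ 292.2 -558.9   49.3] shift now axes [-361.2 -517.    49.7]
```

```bash
python3 -m jog '[{"grip":0,"x":0,"y":0,"z":0,"rx":0,"ry":0,"rz":-7},{"grip":0,"x":0,"y":0,"z":0,"rx":0,"ry":0,"rz":-7},{"grip":0,"x":0,"y":0,"z":0,"rx":0,"ry":0,"rz":-7},{"grip":0,"x":0,"y":0,"z":0,"rx":0,"ry":0,"rz":-7},{"grip":0,"x":0,"y":0,"z":0,"rx":0,"ry":0,"rz":-7},{"grip":0,"x":0,"y":0,"z":0,"rx":0,"ry":0,"rz":-7},{"grip":0,"x":0,"y":0,"z":0,"rx":0,"ry":0,"rz":-7},{"grip":0,"x":0,"y":0,"z":0,"rx":0,"ry":0,"rz":-7}]'; python3 -m jog '[{"grip":0,"x":0,"y":0,"z":0,"rx":0,"ry":0,"rz":-6.5},{"grip":0,"x":18,"y":-35,"z":0,"rx":0,"ry":0,"rz":0},{"grip":0,"x":18,"y":-35,"z":0,"rx":0,"ry":0,"rz":0},{"grip":0,"x":18,"y":-35,"z":0,"rx":0,"ry":0,"rz":0},{"grip":0,"x":18,"y":-35,"z":0,"rx":0,"ry":0,"rz":0},{"grip":0,"x":18,"y":-35,"z":0,"rx":0,"ry":0,"rz":0},{"grip":0,"x":18,"y":-35,"z":0,"rx":0,"ry":0,"rz":0},{"grip":0,"x":18,"y":-35,"z":0,"rx":0,"ry":0,"rz":0}]'; python3 -m jog '[{"grip":0,"x":18,"y":-35,"z":0,"rx":0,"ry":0,"rz":0},{"grip":0,"x":18,"y":-35,"z":0,"rx":0,"ry":0,"rz":0},{"grip":0,"x":18,"y":-35,"z":0,"rx":0,"ry":0,"rz":0},{"grip":0,"x":18,"y":-35,"z":0,"rx":0,"ry":0,"rz":0},{"grip":0,"x":18,"y":-35,"z":0,"rx":0,"ry":0,"rz":0},{"grip":0,"x":18,"y":-35,"z":0,"rx":0,"ry":0,"rz":0},{"grip":0,"x":18,"y":-35,"z":0,"rx":0,"ry":0,"rz":0},{"grip":0,"x":0,"y":0,"z":0,"rx":0,"ry":0,"rz":0}]'
python3 go.py 0.532 -0.0137 0.20 6.5
python3 - <<'E'
from h import *
c=read_camera("wrist"); cv2.imwrite("pics/w1.png",c["frame"][:,:,::-1])
E
```

```text
time: 1.0
eef_pos: [0.305, -0.6021, 0.4045]
tcp_rot: [1.0, 0.002, -0.0, -0.0]
contact_force: [0.3, -0.3, -0.7]
opening: 1.002
time: 1.67
eef_pos: [0.4033, -0.3428, 0.4047]
tcp_rot: [0.998, 0.055, 0.0, 0.0]
contact_force: [0.6, -0.8, 0.1]
opening: 1.001
time: 2.33
eef_pos: [0.5022, -0.082, 0.4049]
tcp_rot: [0.998, 0.059, 0.001, -0.001]
contact_force: [0.1, -0.7, 0.1]
opening: 0.998
t 2.33 pos [ 0.5022 -0.082   0.4049] open 0.998 F [ 0.1 -0.7  0.1] q1,q6 [-0.36 -0.48]
turn rv [-0.14 -0.08  0.24] shift after turn [ 37.4 -64.4  49.9] shift now axes [ 37.6 -64.2  50.1]
```

View pics/w1.png

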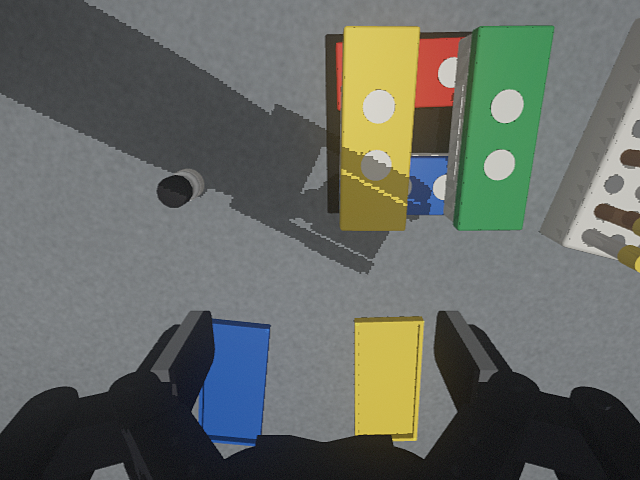

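Wrist view: yellow (380,128) and green (505,128) sit crosswise on red (440,72) and blue (430,185). The rack corner is at (541,232), near green. The vial is at (178,188), clear of the work.

Run:
```python
from h import *
c=read_camera("wrist")
for k,uv,x0 in (("yellow",(380,128),(.532,-.0137,1.68)),("green",(505,128),(.62,-.003,1.68))):
    p,q=fit([(c,comp(mask(c["frame"],k,100,20),uv))],x0,.14,.05,.08,.094); print(k,p.round(4),np.degrees(p[2]),q)
print("rack corner at z.045",gnd(c,(541,232),.045), "top left", gnd(c,(636,22),.045))
# lower visible: blue right top edge etc
print("red left-end/outer", gnd(c,(337,42),.049),gnd(c,(338,108),.049)); print("blue lower edge",gnd(c,(412,214),.049),gnd(c,(446,214),.049),"upper",gnd(c,(412,155),.049),gnd(c,(446,155),.049))
print("red lower edge",gnd(c,(418,106),.049),gnd(c,(455,105),.049),"upper",gnd(c,(420,40),.049),gnd(c,(462,39),.049))
for k,uv,x0 in (("yellow",(390,378),(.6,-.287,1.71)),):
    p,q=fit([(c,comp(mask(c["frame"],k,100,20),uv))],x0,.164,.074,.0,.01); print(k,p.round(4),np.degrees(p[2]),q)
```

```text
yellow [ 0.5316 -0.014   1.6847] 96.52777911269908 0.9873967897317227
green [ 0.6189 -0.0035  1.7004] 97.42645872034257 0.9587410408810181
rack corner at z.045 [ 0.69683884 -0.08400018  0.045     ] top left [0.71921011 0.08676057 0.045     ]
red left-end/outer [0.49610309 0.04625606 0.049     ] [ 0.50294679 -0.0008081   0.049     ]
blue lower edge [ 0.57809016 -0.08009356  0.049     ] [ 0.60746134 -0.07664357  0.049     ] upper [ 0.56856292 -0.03030879  0.049     ] [ 0.59653279 -0.02702536  0.049     ]
red lower edge [0.56606322 0.00812063 0.049     ] [0.59517184 0.01229569 0.049     ] upper [0.55840548 0.05493995 0.049     ] [0.58985957 0.05931579 0.049     ]
yellow [ 0.5994 -0.2871  1.7136] 98.18223393981653 0.9875443478448486
```

```bash
python3 -m jog '[{"grip":0,"x":18.5,"y":-32,"z":0,"rx":0,"ry":0,"rz":0.2},{"grip":0,"x":18.5,"y":-32,"z":0,"rx":0,"ry":0,"rz":0},{"grip":0,"x":0,"y":0,"z":35,"rx":0,"ry":0,"rz":0},{"grip":0,"x":0,"y":0,"z":35,"rx":0,"ry":0,"rz":0},{"grip":0,"x":0,"y":0,"z":0,"rx":0,"ry":0,"rz":0},{"grip":0,"x":0,"y":0,"z":0,"rx":0,"ry":0,"rz":0}]'; python3 go.py 0.5318 -0.014 0.078 6.5
```

```text
time: 2.93
eef_pos: [0.5302, -0.0205, 0.3327]
tcp_rot: [0.999, 0.053, -0.003, -0.001]
contact_force: [1.0, -0.3, -0.3]
opening: 0.998
t 2.93 pos [ 0.5302 -0.0205  0.3327] open 0.998 F [ 1.  -0.3 -0.3] q1,q6 [-0.23 -0.34]
turn rv [-0.09  0.31 -0.44] shift after turn [ 2.3 -6.3 99.7] shift now axes [ 2.8 -6.2 99.7]
```

```bash
python3 -m jog '[{"grip":0,"x":1,"y":-3,"z":20,"rx":0,"ry":0,"rz":0},{"grip":0,"x":1,"y":-3,"z":25,"rx":0,"ry":0,"rz":0},{"grip":0,"x":0,"y":0,"z":20,"rx":0,"ry":0,"rz":0},{"grip":0,"x":0,"y":0,"z":15,"rx":0,"ry":0,"rz":0},{"grip":0,"x":0,"y":0,"z":0,"rx":0,"ry":0,"rz":0},{"grip":0,"x":0,"y":0,"z":0,"rx":0,"ry":0,"rz":0}]'; python3 go.py 0.5318 -0.014 0.078 6.5
```

```text
time: 3.43
eef_pos: [0.533, -0.0145, 0.2565]
tcp_rot: [0.999, 0.053, 0.001, 0.0]
contact_force: [0.7, -0.3, 0.1]
opening: 1.003
t 3.43 pos [ 0.533  -0.0145  0.2565] open 1.003 F [ 0.7 -0.3  0.1] q1,q6 [-0.22 -0.32]
turn rv [ 0.04 -0.1  -0.43] shift after turn [-1.2 -0.6 23.5] shift now axes [-1.2 -0.6 23.5]
```

```bash
python3 -m jog '[{"grip":0,"x":-1,"y":-0.5,"z":12,"rx":0,"ry":0,"rz":-0.4},{"grip":0,"x":0,"y":0,"z":11.5,"rx":0,"ry":0,"rz":0},{"grip":0,"x":0,"y":0,"z":0,"rx":0,"ry":0,"rz":0},{"grip":0.5,"x":0,"y":0,"z":0,"rx":0,"ry":0,"rz":0},{"grip":1,"x":0,"y":0,"z":0,"rx":0,"ry":0,"rz":0},{"grip":1,"x":0,"y":0,"z":0,"rx":0,"ry":0,"rz":0},{"grip":1,"x":0,"y":0,"z":0,"rx":0,"ry":0,"rz":0},{"grip":1,"x":0,"y":0,"z":0,"rx":0,"ry":0,"rz":0}]' 60; python3 go.py 0.5318 -0.014 0.078 6.5
```

```text
time: 4.1
eef_pos: [0.5317, -0.0131, 0.232]
tcp_rot: [0.998, 0.057, 0.001, 0.0]
contact_force: [1.4, 0.4, 1.0]
opening: 0.578
t 4.1 pos [ 0.5317 -0.0131  0.232 ] open 0.578 F [1.4 0.4 1. ] q1,q6 [-0.22 -0.33]
turn rv [ 0.03 -0.11  0.07] shift after turn [-0.1  0.9 -1. ] shift now axes [-0.1  0.9 -1. ]
```

```bash
python3 -m jog '[{"grip":1,"x":0,"y":0,"z":-8,"rx":0,"ry":0,"rz":0},{"grip":1,"x":0,"y":0,"z":-20,"rx":0,"ry":0,"rz":0},{"grip":1,"x":0,"y":0,"z":-30,"rx":0,"ry":0,"rz":0},{"grip":1,"x":0,"y":0,"z":-30,"rx":0,"ry":0,"rz":0},{"grip":1,"x":0,"y":0,"z":-20,"rx":0,"ry":0,"rz":0},{"grip":1,"x":0,"y":0,"z":0,"rx":0,"ry":0,"rz":0}]'; python3 go.py 0.600 -0.287 0.12 8.1
```

```text
time: 4.6
eef_pos: [0.5324, -0.0131, 0.3446]
tcp_rot: [0.998, 0.057, 0.004, 0.001]
contact_force: [1.3, -0.3, -1.9]
opening: 0.574
t 4.6 pos [ 0.5324 -0.0131  0.3446] open 0.574 F [ 1.3 -0.3 -1.9] q1,q6 [-0.22 -0.33]
turn rv [ 0.18 -0.49 -1.53] shift after turn [ 28.4 280.7  69.6] shift now axes [ 35.2 279.6  70.7]
```

```bash
python3 -m jog '[{"grip":1,"x":3,"y":15,"z":0,"rx":0,"ry":0,"rz":-1.5},{"grip":1,"x":3,"y":30,"z":0,"rx":0,"ry":0,"rz":0},{"grip":1,"x":3,"y":36,"z":0,"rx":0,"ry":0,"rz":0},{"grip":1,"x":4,"y":38,"z":0,"rx":0,"ry":0,"rz":0},{"grip":1,"x":4,"y":38,"z":0,"rx":0,"ry":0,"rz":0},{"grip":1,"x":4,"y":38,"z":0,"rx":0,"ry":0,"rz":0},{"grip":1,"x":3,"y":36,"z":0,"rx":0,"ry":0,"rz":0},{"grip":1,"x":3,"y":30,"z":0,"rx":0,"ry":0,"rz":0}]'; python3 -m jog '[{"grip":1,"x":2,"y":18,"z":20,"rx":0,"ry":0,"rz":0},{"grip":1,"x":0,"y":0,"z":30,"rx":0,"ry":0,"rz":0},{"grip":1,"x":0,"y":0,"z":20,"rx":0,"ry":0,"rz":0},{"grip":1,"x":0,"y":0,"z":0,"rx":0,"ry":0,"rz":0},{"grip":1,"x":0,"y":0,"z":0,"rx":0,"ry":0,"rz":0}]'; python3 go.py 0.600 -0.287 0.032 8.1
python3 - <<'E'
from h import *
c=read_camera("wrist"); cv2.imwrite("pics/w2.png",c["frame"][:,:,::-1])
c=read_camera("scene"); cv2.imwrite("pics/s2.png",c["frame"][:,:,::-1])
E
```

```text
time: 5.27
eef_pos: [0.5936, -0.27, 0.3362]
tcp_rot: [0.998, 0.07, -0.002, -0.001]
contact_force: [0.3, 0.1, -3.8]
opening: 0.578
time: 5.68
eef_pos: [0.5975, -0.2846, 0.2652]
tcp_rot: [0.998, 0.07, -0.003, -0.002]
contact_force: [0.8, 0.8, -2.4]
opening: 0.576
t 5.68 pos [ 0.5975 -0.2846  0.2652] open 0.576 F [ 0.8  0.8 -2.4] q1,q6 [-0.6  -0.74]
turn rv [-0.31  0.34 -0.05] shift after turn [ 2.1  2.7 78.2] shift now axes [ 2.6  3.2 78.2]
```

View pics/w2.png

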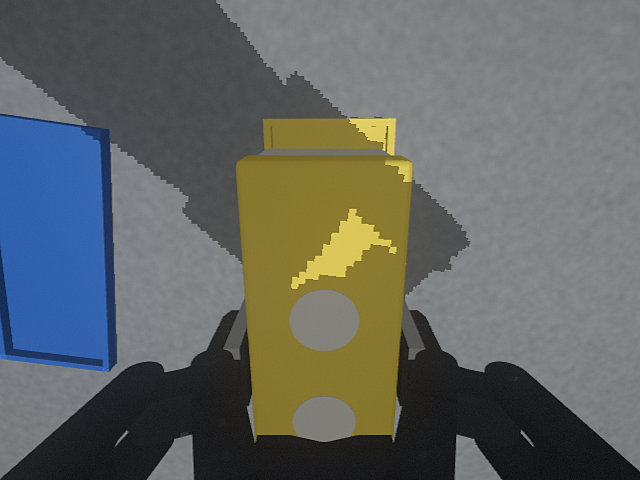

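View pics/s2.png

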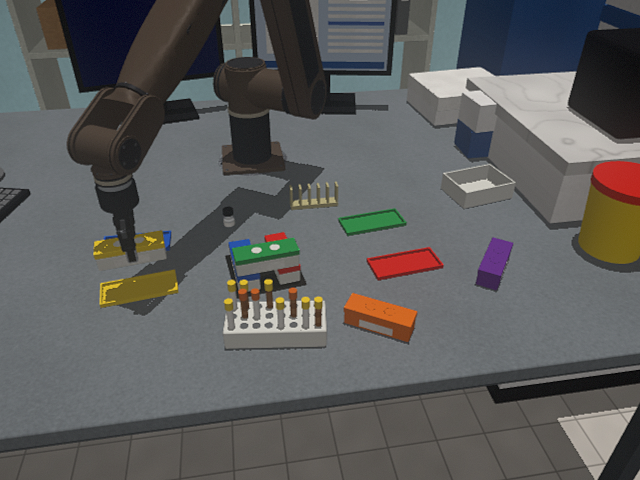

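```bash
python3 -m jog '[{"grip":1,"x":1.2,"y":1.5,"z":15,"rx":-0.3,"ry":0.3,"rz":0},{"grip":1,"x":1.2,"y":1.5,"z":20,"rx":0,"ry":0,"rz":0},{"grip":1,"x":0,"y":0,"z":15,"rx":0,"ry":0,"rz":0},{"grip":1,"x":0,"y":0,"z":10,"rx":0,"ry":0,"rz":0},{"grip":1,"x":0,"y":0,"z":4,"rx":0,"ry":0,"rz":0},{"grip":1,"x":0,"y":0,"z":0,"rx":0,"ry":0,"rz":0},{"grip":1,"x":0,"y":0,"z":0,"rx":0,"ry":0,"rz":0}]'; python3 go.py 0.600 -0.287 0.031 8.1
python3 - <<'E'
from h import *
c=read_camera("scene"); cv2.imwrite("pics/s3.png",cv2.resize(c["frame"][200:340,60:240,::-1],None,fx=4,fy=4))
E
```

```text
time: 6.37
eef_pos: [0.6021, -0.2882, 0.2058]
tcp_rot: [0.998, 0.07, 0.003, 0.003]
contact_force: [0.6, 0.2, -2.3]
opening: 0.577
t 6.37 pos [ 0.6021 -0.2882  0.2058] open 0.577 F [ 0.6  0.2 -2.3] q1,q6 [-0.6  -0.74]
turn rv [ 0.33 -0.33 -0.03] shift after turn [-1.9 -1.5 19.8] shift now axes [-2.  -1.6 19.8]
```

View pics/s3.png

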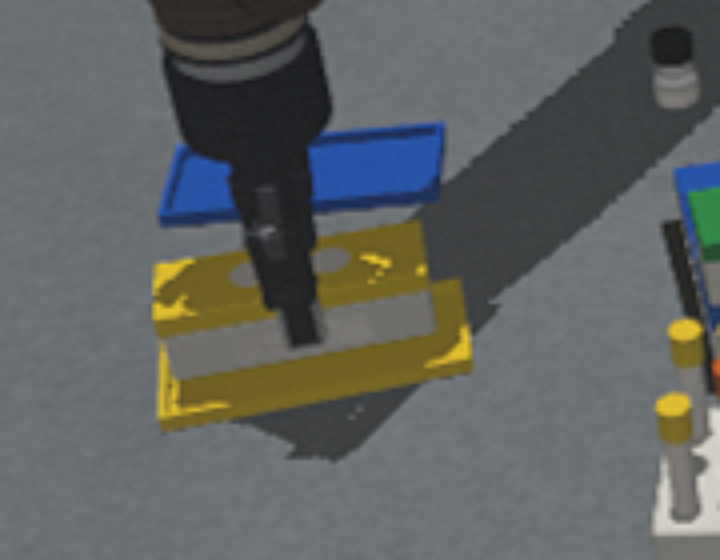

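```bash
python3 -m jog '[{"grip":1,"x":-1.2,"y":-1,"z":6,"rx":0.3,"ry":-0.3,"rz":0},{"grip":1,"x":0,"y":0,"z":4,"rx":0,"ry":0,"rz":0},{"grip":1,"x":0,"y":0,"z":0,"rx":0,"ry":0,"rz":0},{"grip":1,"x":0,"y":0,"z":0,"rx":0,"ry":0,"rz":0},{"grip":1,"x":0,"y":0,"z":0,"rx":0,"ry":0,"rz":0}]'; python3 go.py 0.600 -0.287 0.031 8.1
```

```text
time: 6.83
eef_pos: [0.6005, -0.2874, 0.1952]
tcp_rot: [0.998, 0.07, 0.0, -0.0]
contact_force: [0.1, 0.1, -2.9]
opening: 0.576
t 6.83 pos [ 0.6005 -0.2874  0.1952] open 0.576 F [ 0.1  0.1 -2.9] q1,q6 [-0.6  -0.74]
turn rv [-0.   -0.   -0.04] shift after turn [-0.5 -0.5  9.2] shift now axes [-0.5 -0.5  9.2]
```

Well centred. Lowering the last 9 mm in small steps.

```bash
python3 -m jog '[{"grip":1,"x":-0.4,"y":-0.4,"z":3,"rx":0,"ry":0,"rz":0},{"grip":1,"x":0,"y":0,"z":3,"rx":0,"ry":0,"rz":0},{"grip":1,"x":0,"y":0,"z":2,"rx":0,"ry":0,"rz":0},{"grip":1,"x":0,"y":0,"z":0,"rx":0,"ry":0,"rz":0},{"grip":1,"x":0,"y":0,"z":0,"rx":0,"ry":0,"rz":0}]'; python3 go.py 0.600 -0.287 0.031 8.1
```

```text
time: 7.25
eef_pos: [0.5999, -0.287, 0.1868]
tcp_rot: [0.998, 0.07, -0.0, -0.0]
contact_force: [0.3, -0.9, -2.2]
opening: 0.579
t 7.25 pos [ 0.5999 -0.287   0.1868] open 0.579 F [ 0.3 -0.9 -2.2] q1,q6 [-0.6  -0.74]
turn rv [-0.03  0.03 -0.04] shift after turn [0.1 0.1 0.8] shift now axes [0.1 0.1 0.8]
```

```bash
python3 -m jog '[{"grip":1,"x":0,"y":0,"z":0.8,"rx":0,"ry":0,"rz":0},{"grip":1,"x":0,"y":0,"z":0,"rx":0,"ry":0,"rz":0},{"grip":1,"x":0,"y":0,"z":0,"rx":0,"ry":0,"rz":0}]'; python3 -m jog '[{"grip":1,"x":0,"y":0,"z":0.6,"rx":0,"ry":0,"rz":0},{"grip":1,"x":0,"y":0,"z":0,"rx":0,"ry":0,"rz":0},{"grip":1,"x":0,"y":0,"z":0,"rx":0,"ry":0,"rz":0}]'
```

```text
time: 7.5
eef_pos: [0.6001, -0.2871, 0.1865]
tcp_rot: [0.998, 0.07, 0.0, 0.0]
contact_force: [0.1, -0.0, -2.8]
opening: 0.573
time: 7.75
eef_pos: [0.6002, -0.2871, 0.1861]
tcp_rot: [0.998, 0.07, 0.0, 0.0]
contact_force: [0.7, 0.4, -2.9]
opening: 0.575
```

```bash
python3 -m jog '[{"grip":1,"x":0,"y":0,"z":0.6,"rx":0,"ry":0,"rz":0},{"grip":1,"x":0,"y":0,"z":0,"rx":0,"ry":0,"rz":0},{"grip":1,"x":0,"y":0,"z":0,"rx":0,"ry":0,"rz":0}]'; python3 -m jog '[{"grip":1,"x":0,"y":0,"z":0.6,"rx":0,"ry":0,"rz":0},{"grip":1,"x":0,"y":0,"z":0,"rx":0,"ry":0,"rz":0},{"grip":1,"x":0,"y":0,"z":0,"rx":0,"ry":0,"rz":0}]'
```

```text
time: 8.0
eef_pos: [0.6002, -0.2872, 0.1861]
tcp_rot: [0.998, 0.07, 0.0, 0.0]
contact_force: [-1.9, 1.4, 2.1]
opening: 0.576
time: 8.25
eef_pos: [0.6003, -0.2872, 0.1861]
tcp_rot: [0.998, 0.07, -0.0, 0.0]
contact_force: [-3.3, 3.0, 6.4]
opening: 0.577
```

```bash
python3 -m jog '[{"grip":0.3,"x":0,"y":0,"z":0,"rx":0,"ry":0,"rz":0},{"grip":0,"x":0,"y":0,"z":0,"rx":0,"ry":0,"rz":0},{"grip":0,"x":0,"y":0,"z":0,"rx":0,"ry":0,"rz":0},{"grip":0,"x":0,"y":0,"z":-10,"rx":0,"ry":0,"rz":0},{"grip":0,"x":0,"y":0,"z":-30,"rx":0,"ry":0,"rz":0},{"grip":0,"x":0,"y":0,"z":-40,"rx":0,"ry":0,"rz":0},{"grip":0,"x":0,"y":0,"z":-40,"rx":0,"ry":0,"rz":0},{"grip":0,"x":0,"y":0,"z":-40,"rx":0,"ry":0,"rz":0}]'; python3 -m jog '[{"grip":0,"x":0,"y":0,"z":-40,"rx":0,"ry":0,"rz":0},{"grip":0,"x":0,"y":0,"z":-10,"rx":0,"ry":0,"rz":0},{"grip":0,"x":0,"y":0,"z":0,"rx":0,"ry":0,"rz":0}]'
python3 go.py 0.6195 -0.0035 0.20 7
cat > chk.py <<'E'
import sys
from h import *
S=read_camera("scene");D=read_camera("side");W=read_camera("wrist")
n=sys.argv[1]
cv2.imwrite(f"pics/{n}_s.png",S["frame"][:,:,::-1]);cv2.imwrite(f"pics/{n}_w.png",W["frame"][:,:,::-1]);cv2.imwrite(f"pics/{n}_d.png",D["frame"][:,:,::-1])
E
python3 chk.py a
```

```text
time: 8.92
eef_pos: [0.5999, -0.2869, 0.3467]
tcp_rot: [0.998, 0.07, 0.0, 0.0]
contact_force: [0.1, -0.3, 0.1]
opening: 0.998
time: 9.17
eef_pos: [0.6008, -0.2874, 0.4016]
tcp_rot: [0.998, 0.07, 0.005, 0.004]
contact_force: [-0.5, -0.5, 0.4]
opening: 1.005
t 9.17 pos [ 0.6008 -0.2874  0.4016] open 1.005 F [-0.5 -0.5  0.4] q1,q6 [-0.6  -0.74]
turn rv [ 0.45 -0.5   1.07] shift after turn [  53.2 -279.5   46.6] shift now axes [  58.  -278.9   44.9]
```

View pics/a_w.png

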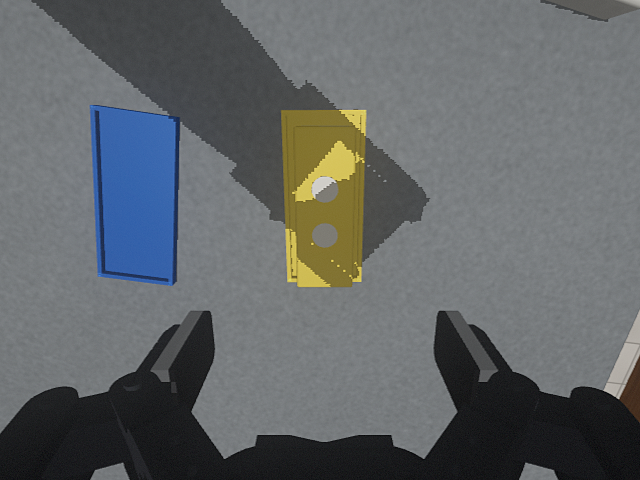

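View pics/a_s.png

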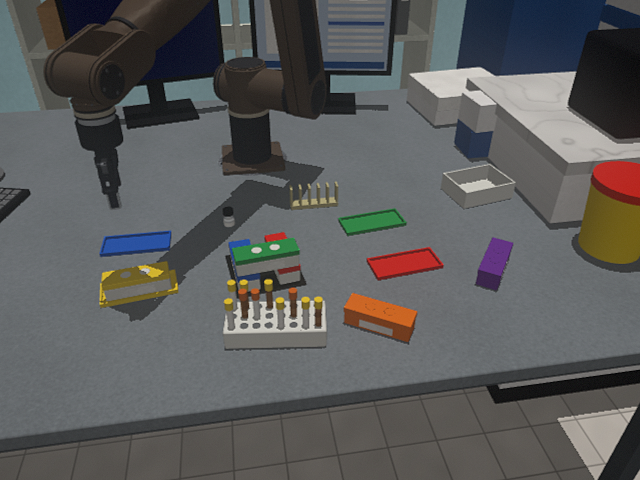

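Yellow is in its bay (wrist 325,205; scene 138,283) and green is still in place on the stack. I'm moving to green and refining the blue bay from this view.

```bash
python3 - <<'E'
from h import *
c=read_camera("wrist")
p,q=fit([(c,comp(mask(c["frame"],"blue",100,20),(136,195)))],(.424,-.313,1.57),.164,.074,.0,.01); print("blue bay",p.round(4),np.degrees(p[2]),q)
E
python3 -m jog '[{"grip":0,"x":6,"y":-30,"z":0,"rx":0,"ry":0,"rz":1.1},{"grip":0,"x":7,"y":-38,"z":0,"rx":0,"ry":0,"rz":0},{"grip":0,"x":7,"y":-38,"z":0,"rx":0,"ry":0,"rz":0},{"grip":0,"x":7,"y":-38,"z":0,"rx":0,"ry":0,"rz":0},{"grip":0,"x":7,"y":-38,"z":0,"rx":0,"ry":0,"rz":0},{"grip":0,"x":7,"y":-38,"z":0,"rx":0,"ry":0,"rz":0},{"grip":0,"x":7,"y":-38,"z":0,"rx":0,"ry":0,"rz":0},{"grip":0,"x":5,"y":-22,"z":0,"rx":0,"ry":0,"rz":0}]'; python3 -m jog '[{"grip":0,"x":0,"y":0,"z":20,"rx":0,"ry":0,"rz":0},{"grip":0,"x":0,"y":0,"z":25,"rx":0,"ry":0,"rz":0},{"grip":0,"x":0,"y":0,"z":0,"rx":0,"ry":0,"rz":0},{"grip":0,"x":0,"y":0,"z":0,"rx":0,"ry":0,"rz":0},{"grip":0,"x":0,"y":0,"z":0,"rx":0,"ry":0,"rz":0}]';python3 go.py 0.6195 -0.0035 0.077 7; python3 chk.py b
```

```text
blue bay [ 0.4227 -0.3124  1.5702] 89.96332195964571 0.9817733121305164
time: 10.03
eef_pos: [0.6174, 0.0009, 0.3912]
tcp_rot: [0.998, 0.062, -0.003, -0.001]
contact_force: [1.3, 0.7, 0.7]
opening: 1.003
time: 10.45
eef_pos: [0.6182, -0.003, 0.3489]
tcp_rot: [0.998, 0.06, -0.001, -0.0]
contact_force: [0.9, 0.1, 0.8]
opening: 1.003
t 10.45 pos [ 0.6182 -0.003   0.3489] open 1.003 F [0.9 0.1 0.8] q1,q6 [-0.17 -0.29]
turn rv [-0.03  0.1  -0.07] shift after turn [  1.3   0.7 116.9] shift now axes [  1.5   0.8 116.9]
```

View pics/b_w.png

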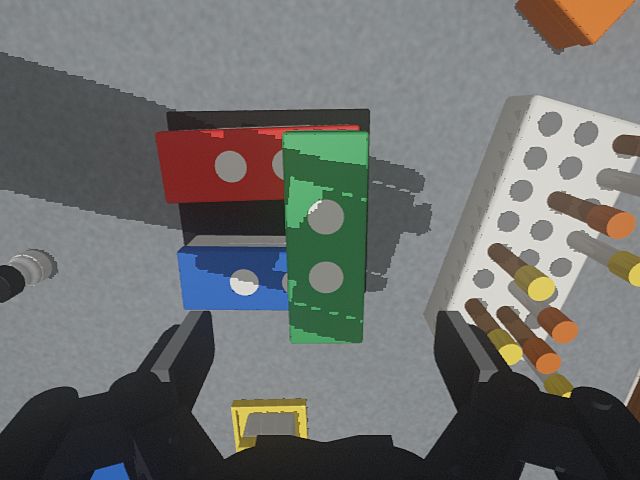

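```bash
python3 - <<'E'
from h import *
c=read_camera("wrist")
p,q=fit([(c,comp(mask(c["frame"],"green",90,20),(325,237)))],(.62,-.0035,1.69),.14,.05,.08,.094); print("green",p.round(4),np.degrees(p[2]),q)
E
python3 -m jog '[{"grip":0,"x":1,"y":0.5,"z":25,"rx":0,"ry":0,"rz":0},{"grip":0,"x":0,"y":0,"z":30,"rx":0,"ry":0,"rz":0},{"grip":0,"x":0,"y":0,"z":25,"rx":0,"ry":0,"rz":0},{"grip":0,"x":0,"y":0,"z":10,"rx":0,"ry":0,"rz":0},{"grip":0,"x":0,"y":0,"z":0,"rx":0,"ry":0,"rz":0},{"grip":0,"x":0,"y":0,"z":0,"rx":0,"ry":0,"rz":0}]';python3 go.py 0.6195 -0.0035 0.077 7
```

```text
green [ 0.6197 -0.0028  1.6958] 97.16371079499028 0.986732712973996
time: 11.15
eef_pos: [0.6196, -0.0032, 0.2604]
tcp_rot: [0.998, 0.061, 0.0, 0.0]
contact_force: [0.1, -0.1, 0.2]
opening: 0.999
t 11.15 pos [ 0.6196 -0.0032  0.2604] open 0.999 F [ 0.1 -0.1  0.2] q1,q6 [-0.17 -0.29]
turn rv [ 0.01 -0.04 -0.05] shift after turn [-0.1  0.3 28.4] shift now axes [-0.1  0.2 28.4]
```

```bash
python3 -m jog '[{"grip":0,"x":0,"y":0,"z":14,"rx":0,"ry":0,"rz":0},{"grip":0,"x":0,"y":0,"z":13,"rx":0,"ry":0,"rz":0},{"grip":0,"x":0,"y":0,"z":0,"rx":0,"ry":0,"rz":0},{"grip":0.5,"x":0,"y":0,"z":0,"rx":0,"ry":0,"rz":0},{"grip":1,"x":0,"y":0,"z":0,"rx":0,"ry":0,"rz":0},{"grip":1,"x":0,"y":0,"z":0,"rx":0,"ry":0,"rz":0},{"grip":1,"x":0,"y":0,"z":0,"rx":0,"ry":0,"rz":0},{"grip":1,"x":0,"y":0,"z":0,"rx":0,"ry":0,"rz":0}]' 60;python3 go.py 0.6195 -0.0035 0.077 7; python3 -m jog '[{"grip":1,"x":0,"y":0,"z":-8,"rx":0,"ry":0,"rz":0},{"grip":1,"x":0,"y":0,"z":-20,"rx":0,"ry":0,"rz":0},{"grip":1,"x":0,"y":0,"z":-30,"rx":0,"ry":0,"rz":0},{"grip":1,"x":0,"y":0,"z":-30,"rx":0,"ry":0,"rz":0},{"grip":1,"x":0,"y":0,"z":-22,"rx":0,"ry":0,"rz":0},{"grip":1,"x":0,"y":0,"z":0,"rx":0,"ry":0,"rz":0},{"grip":1,"x":0,"y":0,"z":0,"rx":0,"ry":0,"rz":0}]'; python3 go.py 0.4235 0.289 0.12 7.6; python3 chk.py c
```

```text
time: 11.82
eef_pos: [0.6197, -0.0031, 0.2336]
tcp_rot: [0.998, 0.061, 0.001, 0.0]
contact_force: [-0.1, 0.7, 0.9]
opening: 0.576
t 11.82 pos [ 0.6197 -0.0031  0.2336] open 0.576 F [-0.1  0.7  0.9] q1,q6 [-0.17 -0.29]
turn rv [ 0.03 -0.12 -0.04] shift after turn [-0.2  0.4  1.6] shift now axes [-0.2  0.4  1.6]
time: 12.4
eef_pos: [0.6192, -0.003, 0.3438]
tcp_rot: [0.998, 0.061, 0.001, 0.0]
contact_force: [0.5, 0.3, -3.7]
opening: 0.574
t 12.4 pos [ 0.6192 -0.003   0.3438] open 0.574 F [ 0.5  0.3 -3.7] q1,q6 [-0.17 -0.29]
turn rv [ 0.04 -0.14 -0.64] shift after turn [-155.4 -315.3   68.8] shift now axes [-159.  -313.6   68.2]
```

View pics/c_s.png

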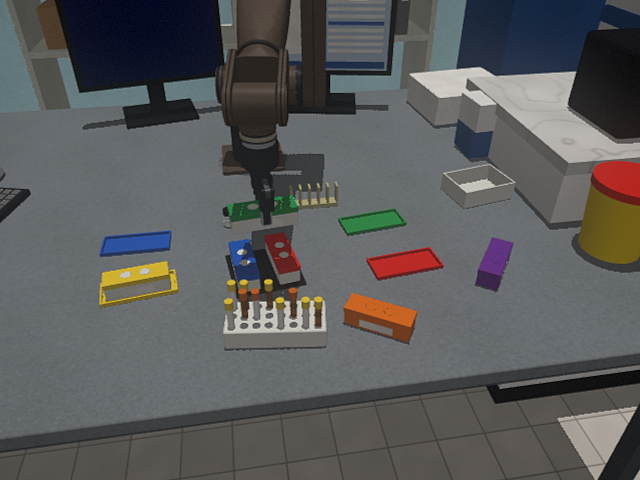

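```bash
python3 -m jog '[{"grip":1,"x":-8,"y":-16,"z":0,"rx":0,"ry":0,"rz":-0.6},{"grip":1,"x":-15,"y":-30,"z":0,"rx":0,"ry":0,"rz":0},{"grip":1,"x":-17,"y":-35,"z":0,"rx":0,"ry":0,"rz":0},{"grip":1,"x":-17,"y":-35,"z":0,"rx":0,"ry":0,"rz":0},{"grip":1,"x":-17,"y":-35,"z":0,"rx":0,"ry":0,"rz":0},{"grip":1,"x":-17,"y":-35,"z":0,"rx":0,"ry":0,"rz":0},{"grip":1,"x":-17,"y":-35,"z":0,"rx":0,"ry":0,"rz":0},{"grip":1,"x":-17,"y":-35,"z":0,"rx":0,"ry":0,"rz":0}]'; python3 -m jog '[{"grip":1,"x":-17,"y":-34,"z":0,"rx":0,"ry":0,"rz":0},{"grip":1,"x":-13,"y":-25,"z":0,"rx":0,"ry":0,"rz":0},{"grip":1,"x":0,"y":0,"z":20,"rx":0,"ry":0,"rz":0},{"grip":1,"x":0,"y":0,"z":30,"rx":0,"ry":0,"rz":0},{"grip":1,"x":0,"y":0,"z":20,"rx":0,"ry":0,"rz":0},{"grip":1,"x":0,"y":0,"z":0,"rx":0,"ry":0,"rz":0},{"grip":1,"x":0,"y":0,"z":0,"rx":0,"ry":0,"rz":0},{"grip":1,"x":0,"y":0,"z":0,"rx":0,"ry":0,"rz":0}]'; python3 go.py 0.4235 0.289 0.0326 7.6; python3 chk.py d
```

```text
time: 13.22
eef_pos: [0.4594, 0.2358, 0.3406]
tcp_rot: [0.998, 0.066, -0.002, 0.0]
contact_force: [0.8, 0.3, -2.4]
opening: 0.576
time: 13.88
eef_pos: [0.4244, 0.2891, 0.273]
tcp_rot: [0.998, 0.066, 0.0, -0.0]
contact_force: [1.0, 0.5, -2.3]
opening: 0.573
t 13.88 pos [0.4244 0.2891 0.273 ] open 0.573 F [ 1.   0.5 -2.3] q1,q6 [0.4  0.27]
turn rv [-0.01 -0.01 -0.04] shift after turn [-0.9 -0.  85.4] shift now axes [-0.9  0.  85.4]
```

View pics/d_w.png

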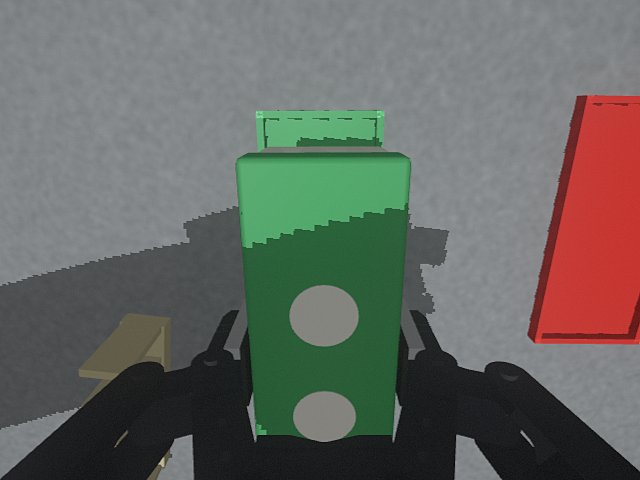

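Run:
```python
from h import *
S=read_camera("scene");D=read_camera("side")
for p in [(292,209),(338,206),(338,183)]: print("scene",p,gnd(S,p),gnd(S,p,.04))
for p in [(182,269),(198,232),(193,212)]: print("side",p,gnd(D,p),gnd(D,p,.04))
i=S["frame"][170:240,270:420,::-1]; cv2.imwrite("pics/cs.png",cv2.resize(i,None,fx=5,fy=5))
i=D["frame"][190:290,150:280,::-1]; cv2.imwrite("pics/cd.png",cv2.resize(i,None,fx=5,fy=5))
```

```text
scene (292, 209) [0.32257933 0.0902501  0.        ] [0.38594828 0.08341298 0.04      ]
scene (338, 206) [0.32790722 0.21775818 0.        ] [0.39100183 0.20435558 0.04      ]
scene (338, 183) [0.20126691 0.24282855 0.        ] [0.27088231 0.22813506 0.04      ]
side (182, 269) [0.30988555 0.08928466 0.        ] [0.32467921 0.03942482 0.04      ]
side (198, 232) [0.3241137  0.21732706 0.        ] [0.33798832 0.15919654 0.04      ]
side (193, 212) [0.30102676 0.30123095 0.        ] [0.31639264 0.2376808  0.04      ]
```

View pics/cs.png

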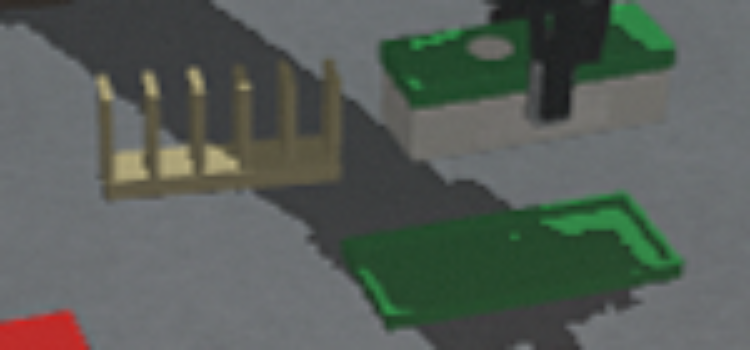

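View pics/cd.png

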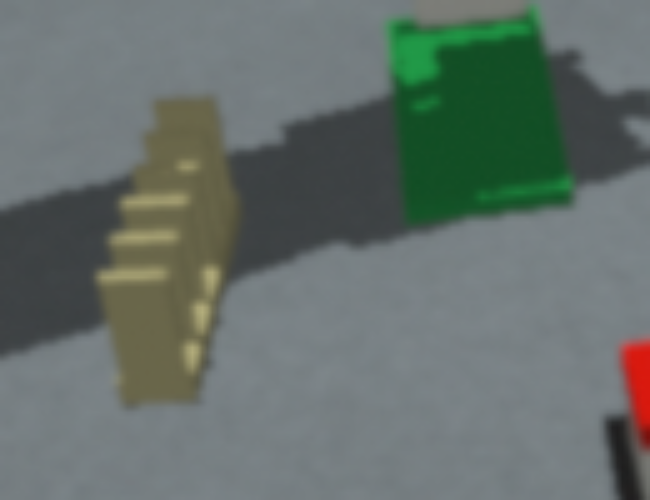

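The comb-shaped holder ends at x≈0.327 and the jaws reach in only to 0.366, so they clear it. Lowering green.

```bash
python3 -m jog '[{"grip":1,"x":-0.5,"y":0,"z":15,"rx":0,"ry":0,"rz":0},{"grip":1,"x":0,"y":0,"z":25,"rx":0,"ry":0,"rz":0},{"grip":1,"x":0,"y":0,"z":20,"rx":0,"ry":0,"rz":0},{"grip":1,"x":0,"y":0,"z":10,"rx":0,"ry":0,"rz":0},{"grip":1,"x":0,"y":0,"z":5,"rx":0,"ry":0,"rz":0},{"grip":1,"x":0,"y":0,"z":0,"rx":0,"ry":0,"rz":0},{"grip":1,"x":0,"y":0,"z":0,"rx":0,"ry":0,"rz":0},{"grip":1,"x":0,"y":0,"z":0,"rx":0,"ry":0,"rz":0}]'; python3 go.py 0.4235 0.289 0.0326 7.6
```

```text
time: 14.8
eef_pos: [0.4245, 0.2892, 0.1991]
tcp_rot: [0.998, 0.066, 0.001, -0.0]
contact_force: [-0.4, 0.4, -2.8]
opening: 0.575
t 14.8 pos [0.4245 0.2892 0.1991] open 0.575 F [-0.4  0.4 -2.8] q1,q6 [0.4  0.27]
turn rv [-0.04 -0.16 -0.04] shift after turn [-1.1  0.1 11.5] shift now axes [-1.1  0.1 11.5]
```

```bash
python3 -m jog '[{"grip":1,"x":-0.7,"y":0,"z":4,"rx":0,"ry":0,"rz":0},{"grip":1,"x":0,"y":0,"z":4,"rx":0,"ry":0,"rz":0},{"grip":1,"x":0,"y":0,"z":2.5,"rx":0,"ry":0,"rz":0},{"grip":1,"x":0,"y":0,"z":0,"rx":0,"ry":0,"rz":0},{"grip":1,"x":0,"y":0,"z":0,"rx":0,"ry":0,"rz":0}]'; python3 -m jog '[{"grip":1,"x":0,"y":0,"z":0.8,"rx":0,"ry":0,"rz":0},{"grip":1,"x":0,"y":0,"z":0,"rx":0,"ry":0,"rz":0},{"grip":1,"x":0,"y":0,"z":0,"rx":0,"ry":0,"rz":0}]'; python3 -m jog '[{"grip":1,"x":0,"y":0,"z":0.6,"rx":0,"ry":0,"rz":0},{"grip":1,"x":0,"y":0,"z":0,"rx":0,"ry":0,"rz":0},{"grip":1,"x":0,"y":0,"z":0,"rx":0,"ry":0,"rz":0}]'; python3 go.py 0.4235 0.289 0.0326 7.6
```

```text
time: 15.22
eef_pos: [0.4233, 0.2889, 0.1875]
tcp_rot: [0.998, 0.066, 0.0, -0.0]
contact_force: [-0.7, -0.9, 1.1]
opening: 0.581
time: 15.47
eef_pos: [0.4234, 0.289, 0.1875]
tcp_rot: [0.998, 0.066, 0.0, 0.0]
contact_force: [-2.9, -1.5, 6.6]
opening: 0.574
time: 15.72
eef_pos: [0.4235, 0.289, 0.1875]
tcp_rot: [0.998, 0.066, -0.0, 0.0]
contact_force: [-5.3, -2.5, 11.2]
opening: 0.577
t 15.72 pos [0.4235 0.289  0.1875] open 0.577 F [-5.3 -2.5 11.2] q1,q6 [0.4  0.27]
turn rv [ 0.02  0.02 -0.03] shift after turn [ 0.   0.  -0.1] shift now axes [ 0.   0.  -0.1]
```

```bash
python3 -m jog '[{"grip":1,"x":0,"y":0,"z":-1,"rx":0,"ry":0,"rz":0},{"grip":0.3,"x":0,"y":0,"z":0,"rx":0,"ry":0,"rz":0},{"grip":0,"x":0,"y":0,"z":0,"rx":0,"ry":0,"rz":0},{"grip":0,"x":0,"y":0,"z":0,"rx":0,"ry":0,"rz":0},{"grip":0,"x":0,"y":0,"z":-10,"rx":0,"ry":0,"rz":0},{"grip":0,"x":0,"y":0,"z":-30,"rx":0,"ry":0,"rz":0},{"grip":0,"x":0,"y":0,"z":-40,"rx":0,"ry":0,"rz":0},{"grip":0,"x":0,"y":0,"z":-40,"rx":0,"ry":0,"rz":0}]'; python3 -m jog '[{"grip":0,"x":0,"y":0,"z":-40,"rx":0,"ry":0,"rz":0},{"grip":0,"x":0,"y":0,"z":-40,"rx":0,"ry":0,"rz":0},{"grip":0,"x":0,"y":0,"z":-10,"rx":0,"ry":0,"rz":0},{"grip":0,"x":0,"y":0,"z":0,"rx":0,"ry":0,"rz":0},{"grip":0,"x":0,"y":0,"z":0,"rx":0,"ry":0,"rz":0}]'; python3 go.py 0.571 0.037 0.20 -83.5; python3 chk.py e
cat > low.py <<'E'
from h import *
S=read_camera("scene");D=read_camera("side")
for k,a,b,x0 in (("blue",(243,252),(325,293),(.5816,-.0527,.113)),("red",(282,245),(310,265),(.571,.037,.113))):
    hs=comp(mask(S["frame"],k,90,20),a); hd=comp(mask(D["frame"],k,90,20),b)
    for nm,obs in (("scene",[(S,hs)]),("side",[(D,hd)]),("both",[(S,hs),(D,hd)])):
        if any(o[1] is None for o in obs): print(k,nm,"none");continue
        p,q=fit(obs,x0,.140,.050,.035,.049); print("cas",k,nm,p.round(4),np.degrees(p[2]).round(1),round(q,3))
E
python3 low.py
```

```text
time: 16.38
eef_pos: [0.4225, 0.2885, 0.3075]
tcp_rot: [0.998, 0.066, -0.001, 0.0]
contact_force: [0.9, 0.2, 0.6]
opening: 0.999
time: 16.8
eef_pos: [0.4229, 0.2887, 0.3971]
tcp_rot: [0.998, 0.066, 0.001, -0.0]
contact_force: [0.5, -0.3, 0.0]
opening: 0.998
t 16.8 pos [0.4229 0.2887 0.3971] open 0.998 F [ 0.5 -0.3  0. ] q1,q6 [0.4  0.27]
turn rv [ 4.000e-02 -6.000e-02 -8.894e+01] shift after turn [-266.9  118.7   42.1] shift now axes [113.7 269.   42.1]
cas blue scene [ 0.5831 -0.0531  0.1118] 6.4 0.957
cas blue side [ 0.5823 -0.0528  0.1095] 6.3 0.964
cas blue both [ 0.583  -0.0527  0.1095] 6.3 0.959
cas red scene [0.5689 0.036  0.1513] 8.7 0.966
cas red side [0.5684 0.0352 0.1476] 8.5 0.973
cas red both [0.5686 0.0357 0.1506] 8.6 0.968
```

View pics/e_s.png

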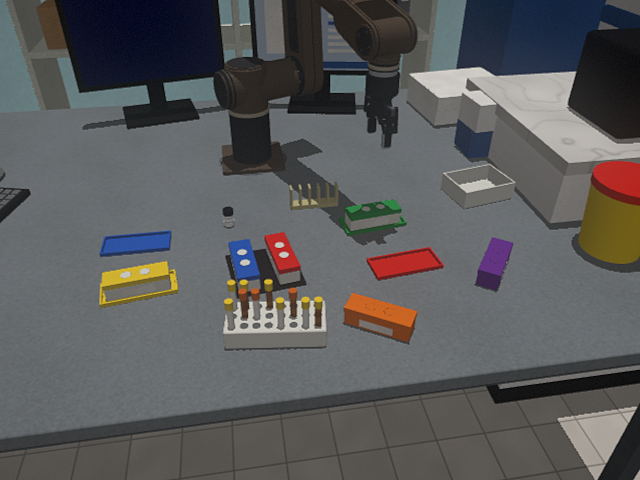

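View pics/e_d.png

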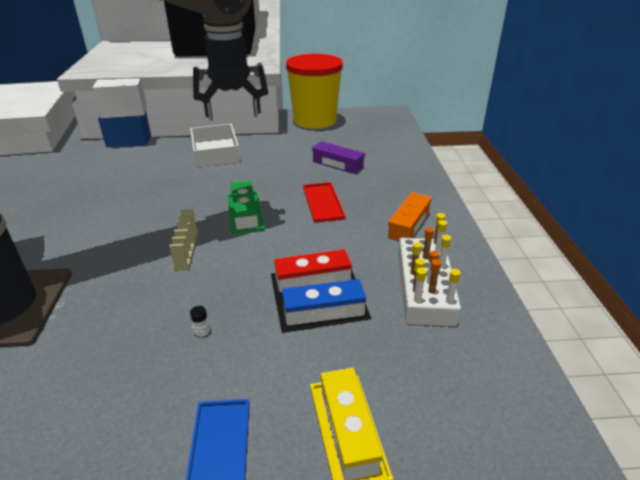

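Green is in its bay (scene 373,217). Red and blue are still lower-layer, side by side on the mat. Next is red.

```bash
python3 go.py 0.5686 0.0357 0.12 98.6; python3 -m jog '[{"grip":0,"x":8,"y":20,"z":0,"rx":0,"ry":0,"rz":0},{"grip":0,"x":14,"y":36,"z":0,"rx":0,"ry":0,"rz":0},{"grip":0,"x":14,"y":36,"z":0,"rx":0,"ry":0,"rz":0},{"grip":0,"x":14,"y":36,"z":0,"rx":0,"ry":0,"rz":0},{"grip":0,"x":14,"y":36,"z":0,"rx":0,"ry":0,"rz":0},{"grip":0,"x":14,"y":36,"z":0,"rx":0,"ry":0,"rz":0},{"grip":0,"x":14,"y":36,"z":0,"rx":0,"ry":0,"rz":0},{"grip":0,"x":14,"y":30,"z":0,"rx":0,"ry":0,"rz":0}]';  python3 -m jog '[{"grip":0,"x":0,"y":0,"z":0,"rx":0,"ry":0,"rz":-7},{"grip":0,"x":0,"y":0,"z":0,"rx":0,"ry":0,"rz":-7},{"grip":0,"x":0,"y":0,"z":0,"rx":0,"ry":0,"rz":-7},{"grip":0,"x":0,"y":0,"z":0,"rx":0,"ry":0,"rz":-7},{"grip":0,"x":0,"y":0,"z":0,"rx":0,"ry":0,"rz":-7},{"grip":0,"x":0,"y":0,"z":0,"rx":0,"ry":0,"rz":-7},{"grip":0,"x":0,"y":0,"z":0,"rx":0,"ry":0,"rz":-7},{"grip":0,"x":0,"y":0,"z":0,"rx":0,"ry":0,"rz":-7}]';  python3 -m jog '[{"grip":0,"x":0,"y":0,"z":0,"rx":0,"ry":0,"rz":-7},{"grip":0,"x":0,"y":0,"z":0,"rx":0,"ry":0,"rz":-7},{"grip":0,"x":0,"y":0,"z":0,"rx":0,"ry":0,"rz":-7},{"grip":0,"x":0,"y":0,"z":0,"rx":0,"ry":0,"rz":-7},{"grip":0,"x":0,"y":0,"z":0,"rx":0,"ry":0,"rz":-7},{"grip":0,"x":0,"y":0,"z":0,"rx":0,"ry":0,"rz":0},{"grip":0,"x":0,"y":0,"z":0,"rx":0,"ry":0,"rz":0}]';python3 go.py 0.5686 0.0357 0.12 98.6;python3 chk.py f
```

```text
t 17.05 pos [0.4227 0.2886 0.3942] open 1.003 F [ 0.6 -0.2  0.2] q1,q6 [0.4  0.27]
turn rv [ 0.25  0.14 88.96] shift after turn [ 271.9 -106.4  119.2] shift now axes [111.9 269.7 119.1]
time: 17.72
eef_pos: [0.5637, 0.0367, 0.3952]
tcp_rot: [0.998, 0.065, -0.001, -0.0]
contact_force: [1.5, 0.7, 0.1]
opening: 0.998
time: 18.38
eef_pos: [0.5631, 0.039, 0.395]
tcp_rot: [0.849, 0.529, -0.001, -0.001]
contact_force: [0.5, -0.1, -0.1]
opening: 1.001
time: 18.97
eef_pos: [0.5631, 0.039, 0.3954]
tcp_rot: [0.654, 0.757, -0.001, -0.001]
contact_force: [0.5, -0.1, 0.2]
opening: 1.002
t 18.97 pos [0.5631 0.039  0.3954] open 1.002 F [ 0.5 -0.1  0.2] q1,q6 [-0.11 -1.83]
turn rv [-0.12 -0.03 -0.22] shift after turn [ -4.1   5.  120.4] shift now axes [ -4.2   5.2 120.4]
```

View pics/f_w.png

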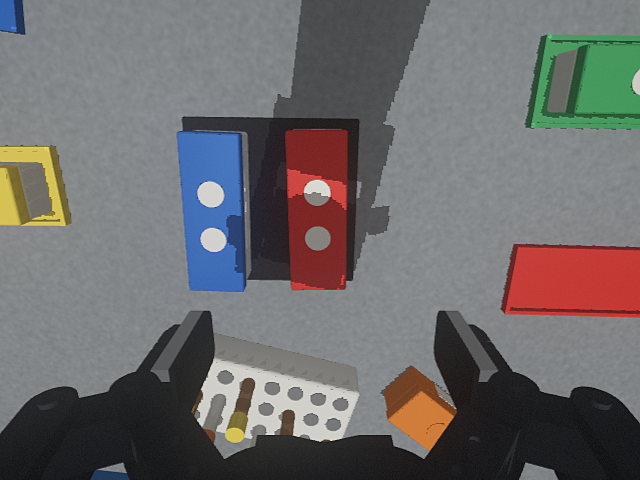

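```bash
python3 - <<'E'
from h import *
c=read_camera("wrist")
for k,uv,x0 in (("red",(318,210),(.569,.036,.15)),("blue",(213,212),(.583,-.053,.11))):
    h=comp(mask(c["frame"],k,90,20),uv)
    p,q=fit([(c,h)],x0,.14,.05,.035,.049); print(k,p.round(4),np.degrees(p[2]),q)
E
python3 -m jog '[{"grip":0,"x":-4,"y":5,"z":30,"rx":0,"ry":0,"rz":0},{"grip":0,"x":0,"y":0,"z":40,"rx":0,"ry":0,"rz":0},{"grip":0,"x":0,"y":0,"z":40,"rx":0,"ry":0,"rz":0},{"grip":0,"x":0,"y":0,"z":15,"rx":0,"ry":0,"rz":0},{"grip":0,"x":0,"y":0,"z":0,"rx":0,"ry":0,"rz":0},{"grip":0,"x":0,"y":0,"z":0,"rx":0,"ry":0,"rz":0},{"grip":0,"x":0,"y":0,"z":0,"rx":0,"ry":0,"rz":0}]'; python3 go.py 0.5686 0.0357 0.033 98.6
```

```text
red [0.5681 0.0356 0.1543] 8.839376589570005 0.9705276017948686
blue [ 0.5826 -0.0526  0.107 ] 6.131243349015711 0.9875720211385282
time: 19.75
eef_pos: [0.5696, 0.0357, 0.2737]
tcp_rot: [0.653, 0.758, 0.001, 0.001]
contact_force: [0.2, -0.2, -0.1]
opening: 1.003
t 19.75 pos [0.5696 0.0357 0.2737] open 1.003 F [ 0.2 -0.2 -0.1] q1,q6 [-0.12 -1.83]
turn rv [ 0.19  0.05 -0.07] shift after turn [ 0.1 -1.  85.7] shift now axes [ 0.2 -1.3 85.7]
```

```bash
python3 -m jog '[{"grip":0.1,"x":0,"y":-1,"z":20,"rx":0,"ry":0,"rz":-0.2},{"grip":0.1,"x":0,"y":0,"z":20,"rx":0,"ry":0,"rz":0},{"grip":0.1,"x":0,"y":0,"z":20,"rx":0,"ry":0,"rz":0},{"grip":0.1,"x":0,"y":0,"z":10,"rx":0,"ry":0,"rz":0},{"grip":0.1,"x":0,"y":0,"z":5,"rx":0,"ry":0,"rz":0},{"grip":0.1,"x":0,"y":0,"z":0,"rx":0,"ry":0,"rz":0},{"grip":0.1,"x":0,"y":0,"z":0,"rx":0,"ry":0,"rz":0}]'; python3 go.py 0.5684 0.0357 0.033 98.7
```

```text
time: 20.33
eef_pos: [0.5685, 0.0356, 0.1982]
tcp_rot: [0.651, 0.759, 0.001, 0.001]
contact_force: [-0.3, -0.3, -0.6]
opening: 0.897
t 20.33 pos [0.5685 0.0356 0.1982] open 0.897 F [-0.3 -0.3 -0.6] q1,q6 [-0.12 -1.84]
turn rv [0.14 0.04 0.06] shift after turn [ 0.1 -0.1 10.2] shift now axes [ 0.1 -0.1 10.2]
```

```bash
python3 -m jog '[{"grip":0.1,"x":0,"y":0,"z":6,"rx":0,"ry":0,"rz":0},{"grip":0.1,"x":0,"y":0,"z":3.5,"rx":0,"ry":0,"rz":0},{"grip":0.1,"x":0,"y":0,"z":0,"rx":0,"ry":0,"rz":0},{"grip":0.5,"x":0,"y":0,"z":0,"rx":0,"ry":0,"rz":0},{"grip":1,"x":0,"y":0,"z":0,"rx":0,"ry":0,"rz":0},{"grip":1,"x":0,"y":0,"z":0,"rx":0,"ry":0,"rz":0},{"grip":1,"x":0,"y":0,"z":0,"rx":0,"ry":0,"rz":0},{"grip":1,"x":0,"y":0,"z":0,"rx":0,"ry":0,"rz":0}]' 60;python3 go.py 0.5684 0.0357 0.033 98.7; python3 -m jog '[{"grip":1,"x":0,"y":0,"z":-8,"rx":0,"ry":0,"rz":0},{"grip":1,"x":0,"y":0,"z":-20,"rx":0,"ry":0,"rz":0},{"grip":1,"x":0,"y":0,"z":-35,"rx":0,"ry":0,"rz":0},{"grip":1,"x":0,"y":0,"z":-35,"rx":0,"ry":0,"rz":0},{"grip":1,"x":0,"y":0,"z":-35,"rx":0,"ry":0,"rz":0},{"grip":1,"x":0,"y":0,"z":-22,"rx":0,"ry":0,"rz":0},{"grip":1,"x":0,"y":0,"z":0,"rx":0,"ry":0,"rz":0},{"grip":1,"x":0,"y":0,"z":0,"rx":0,"ry":0,"rz":0}]'; python3 go.py 0.6092 0.3218 0.12 6.7; python3 chk.py g
```

```text
time: 21.0
eef_pos: [0.5681, 0.0356, 0.1878]
tcp_rot: [0.651, 0.759, 0.0, 0.001]
contact_force: [-0.1, -0.9, 1.8]
opening: 0.58
t 21.0 pos [0.5681 0.0356 0.1878] open 0.58 F [-0.1 -0.9  1.8] q1,q6 [-0.12 -1.84]
turn rv [0.07 0.03 0.06] shift after turn [ 0.1  0.4 -0.2] shift now axes [ 0.1  0.4 -0.2]
time: 21.67
eef_pos: [0.5676, 0.0358, 0.3433]
tcp_rot: [0.651, 0.759, 0.001, 0.001]
contact_force: [-0.4, 0.2, -3.2]
opening: 0.58
t 21.67 pos [0.5676 0.0358 0.3433] open 0.58 F [-0.4  0.2 -3.2] q1,q6 [-0.12 -1.84]
turn rv [ 8.000e-02  1.000e-01 -8.794e+01] shift after turn [-74.7 279.2  68.3] shift now axes [276.3  84.6  68.3]
```

View pics/g_w.png

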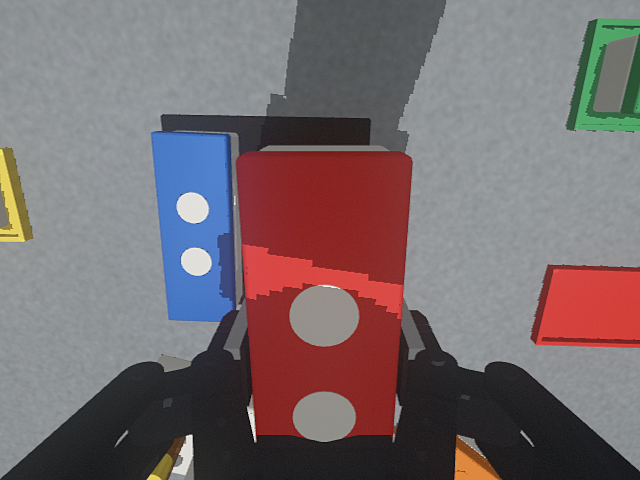

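```bash
python3 -m jog '[{"grip":1,"x":16,"y":5,"z":0,"rx":0,"ry":0,"rz":0},{"grip":1,"x":30,"y":9,"z":0,"rx":0,"ry":0,"rz":0},{"grip":1,"x":37,"y":11,"z":0,"rx":0,"ry":0,"rz":0},{"grip":1,"x":37,"y":11,"z":0,"rx":0,"ry":0,"rz":0},{"grip":1,"x":37,"y":11,"z":0,"rx":0,"ry":0,"rz":0},{"grip":1,"x":37,"y":12,"z":0,"rx":0,"ry":0,"rz":0},{"grip":1,"x":37,"y":12,"z":0,"rx":0,"ry":0,"rz":0},{"grip":1,"x":30,"y":9,"z":0,"rx":0,"ry":0,"rz":0}]'; python3 -m jog '[{"grip":1,"x":15,"y":4,"z":0,"rx":0,"ry":0,"rz":0},{"grip":1,"x":0,"y":0,"z":0,"rx":0,"ry":0,"rz":5},{"grip":1,"x":0,"y":0,"z":0,"rx":0,"ry":0,"rz":7},{"grip":1,"x":0,"y":0,"z":0,"rx":0,"ry":0,"rz":7},{"grip":1,"x":0,"y":0,"z":0,"rx":0,"ry":0,"rz":7},{"grip":1,"x":0,"y":0,"z":0,"rx":0,"ry":0,"rz":7},{"grip":1,"x":0,"y":0,"z":0,"rx":0,"ry":0,"rz":7},{"grip":1,"x":0,"y":0,"z":0,"rx":0,"ry":0,"rz":7}]';  python3 -m jog '[{"grip":1,"x":0,"y":0,"z":0,"rx":0,"ry":0,"rz":7},{"grip":1,"x":0,"y":0,"z":0,"rx":0,"ry":0,"rz":7},{"grip":1,"x":0,"y":0,"z":0,"rx":0,"ry":0,"rz":7},{"grip":1,"x":0,"y":0,"z":0,"rx":0,"ry":0,"rz":7},{"grip":1,"x":0,"y":0,"z":0,"rx":0,"ry":0,"rz":7},{"grip":1,"x":0,"y":0,"z":0,"rx":0,"ry":0,"rz":7},{"grip":1,"x":0,"y":0,"z":0,"rx":0,"ry":0,"rz":3},{"grip":1,"x":0,"y":0,"z":0,"rx":0,"ry":0,"rz":0}]'; python3 go.py 0.6092 0.3218 0.032 6.7
```

```text
time: 22.48
eef_pos: [0.6064, 0.3083, 0.3387]
tcp_rot: [0.651, 0.759, -0.002, -0.002]
contact_force: [0.1, -1.6, -2.5]
opening: 0.573
time: 23.15
eef_pos: [0.6084, 0.3205, 0.3393]
tcp_rot: [0.901, 0.434, -0.003, -0.0]
contact_force: [-0.2, 0.4, -2.7]
opening: 0.576
time: 23.82
eef_pos: [0.6084, 0.3205, 0.3395]
tcp_rot: [0.998, 0.058, -0.002, 0.001]
contact_force: [0.7, 0.3, -2.6]
opening: 0.575
t 23.82 pos [0.6084 0.3205 0.3395] open 0.575 F [ 0.7  0.3 -2.6] q1,q6 [0.34 0.22]
turn rv [ 0.08  0.26 -0.02] shift after turn [  1.   -1.2 152.5] shift now axes [  1.6  -1.4 152.5]
```

```bash
python3 -m jog '[{"grip":1,"x":0.8,"y":-1.2,"z":20,"rx":0,"ry":0,"rz":0},{"grip":1,"x":0,"y":0,"z":35,"rx":0,"ry":0,"rz":0},{"grip":1,"x":0,"y":0,"z":35,"rx":0,"ry":0,"rz":0},{"grip":1,"x":0,"y":0,"z":25,"rx":0,"ry":0,"rz":0},{"grip":1,"x":0,"y":0,"z":12,"rx":0,"ry":0,"rz":0},{"grip":1,"x":0,"y":0,"z":0,"rx":0,"ry":0,"rz":0},{"grip":1,"x":0,"y":0,"z":0,"rx":0,"ry":0,"rz":0},{"grip":1,"x":0,"y":0,"z":0,"rx":0,"ry":0,"rz":0}]'; python3 go.py 0.6092 0.3218 0.032 6.7; python3 chk.py hh
```

```text
time: 24.48
eef_pos: [0.6104, 0.3228, 0.2175]
tcp_rot: [0.998, 0.059, 0.002, -0.0]
contact_force: [0.1, 0.9, -2.5]
opening: 0.577
t 24.48 pos [0.6104 0.3228 0.2175] open 0.577 F [ 0.1  0.9 -2.5] q1,q6 [0.34 0.22]
turn rv [-0.04 -0.21  0.08] shift after turn [-1.3  0.9 30.5] shift now axes [-1.4  0.9 30.5]
```

View pics/hh_s.png

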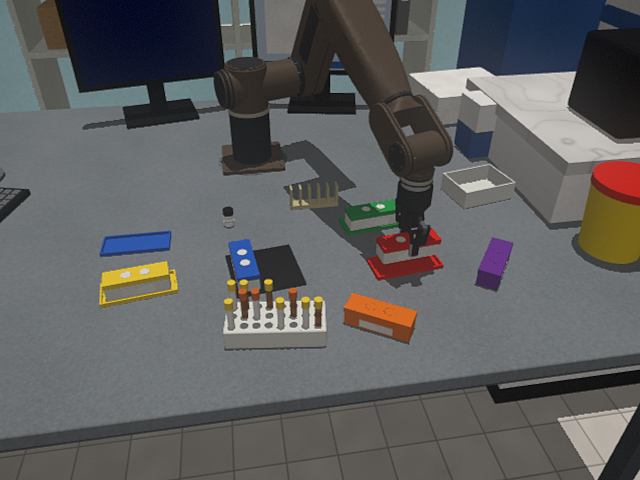

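Red is held above its bay (scene 405,250) and aligned, with no neighbour in contact. Lowering.

```bash
python3 -m jog '[{"grip":1,"x":-0.8,"y":0.6,"z":8,"rx":0,"ry":0,"rz":0},{"grip":1,"x":0,"y":0,"z":8,"rx":0,"ry":0,"rz":0},{"grip":1,"x":0,"y":0,"z":5,"rx":0,"ry":0,"rz":0},{"grip":1,"x":0,"y":0,"z":0,"rx":0,"ry":0,"rz":0},{"grip":1,"x":0,"y":0,"z":0,"rx":0,"ry":0,"rz":0},{"grip":1,"x":0,"y":0,"z":0,"rx":0,"ry":0,"rz":0}]'; python3 go.py 0.6092 0.3218 0.032 6.7
```

```text
time: 25.13
eef_pos: [0.6086, 0.3219, 0.194]
tcp_rot: [0.998, 0.059, -0.0, 0.0]
contact_force: [0.4, -0.3, -2.3]
opening: 0.573
t 25.13 pos [0.6086 0.3219 0.194 ] open 0.573 F [ 0.4 -0.3 -2.3] q1,q6 [0.34 0.22]
turn rv [0.   0.01 0.06] shift after turn [0.6 0.1 7. ] shift now axes [0.6 0.1 7. ]
```

```bash
python3 -m jog '[{"grip":1,"x":0.4,"y":0,"z":3,"rx":0,"ry":0,"rz":0},{"grip":1,"x":0,"y":0,"z":2.5,"rx":0,"ry":0,"rz":0},{"grip":1,"x":0,"y":0,"z":1,"rx":0,"ry":0,"rz":0},{"grip":1,"x":0,"y":0,"z":0,"rx":0,"ry":0,"rz":0},{"grip":1,"x":0,"y":0,"z":0,"rx":0,"ry":0,"rz":0}]'; python3 -m jog '[{"grip":1,"x":0,"y":0,"z":0.7,"rx":0,"ry":0,"rz":0},{"grip":1,"x":0,"y":0,"z":0,"rx":0,"ry":0,"rz":0},{"grip":1,"x":0,"y":0,"z":0,"rx":0,"ry":0,"rz":0}]'; python3 go.py 0.6092 0.3218 0.032 6.7
```

```text
time: 25.55
eef_pos: [0.609, 0.3219, 0.1876]
tcp_rot: [0.998, 0.059, -0.0, 0.0]
contact_force: [0.7, 0.4, -2.6]
opening: 0.579
time: 25.8
eef_pos: [0.609, 0.3219, 0.1871]
tcp_rot: [0.998, 0.059, 0.0, -0.0]
contact_force: [-0.2, -0.1, -3.2]
opening: 0.574
t 25.8 pos [0.609  0.3219 0.1871] open 0.574 F [-0.2 -0.1 -3.2] q1,q6 [0.34 0.22]
turn rv [-0.   -0.01  0.06] shift after turn [0.2 0.1 0.1] shift now axes [0.2 0.1 0.1]
```

```bash
python3 -m jog '[{"grip":1,"x":0,"y":0,"z":0.6,"rx":0,"ry":0,"rz":0},{"grip":1,"x":0,"y":0,"z":0,"rx":0,"ry":0,"rz":0},{"grip":1,"x":0,"y":0,"z":0,"rx":0,"ry":0,"rz":0}]'; python3 -m jog '[{"grip":1,"x":0,"y":0,"z":0.5,"rx":0,"ry":0,"rz":0},{"grip":1,"x":0,"y":0,"z":0,"rx":0,"ry":0,"rz":0},{"grip":1,"x":0,"y":0,"z":0,"rx":0,"ry":0,"rz":0}]'
```

```text
time: 26.05
eef_pos: [0.6091, 0.322, 0.1868]
tcp_rot: [0.998, 0.059, 0.0, -0.0]
contact_force: [0.0, 0.8, 0.3]
opening: 0.58
time: 26.3
eef_pos: [0.6092, 0.322, 0.1868]
tcp_rot: [0.998, 0.059, 0.0, -0.0]
contact_force: [-2.0, -1.5, 3.4]
opening: 0.577
```

```bash
python3 -m jog '[{"grip":0.3,"x":0,"y":0,"z":0,"rx":0,"ry":0,"rz":0},{"grip":0,"x":0,"y":0,"z":0,"rx":0,"ry":0,"rz":0},{"grip":0,"x":0,"y":0,"z":0,"rx":0,"ry":0,"rz":0},{"grip":0,"x":0,"y":0,"z":-10,"rx":0,"ry":0,"rz":0},{"grip":0,"x":0,"y":0,"z":-30,"rx":0,"ry":0,"rz":0},{"grip":0,"x":0,"y":0,"z":-40,"rx":0,"ry":0,"rz":0},{"grip":0,"x":0,"y":0,"z":-40,"rx":0,"ry":0,"rz":0},{"grip":0,"x":0,"y":0,"z":-40,"rx":0,"ry":0,"rz":0}]'; python3 -m jog '[{"grip":0,"x":0,"y":0,"z":-40,"rx":0,"ry":0,"rz":0},{"grip":0,"x":0,"y":0,"z":-10,"rx":0,"ry":0,"rz":0},{"grip":0,"x":0,"y":0,"z":0,"rx":0,"ry":0,"rz":0},{"grip":0,"x":0,"y":0,"z":0,"rx":0,"ry":0,"rz":0}]'; python3 go.py 0.5828 -0.0527 0.12 96.2; python3 chk.py i; python3 low.py | grep blue
```

```text
time: 26.97
eef_pos: [0.6088, 0.3218, 0.3481]
tcp_rot: [0.998, 0.059, 0.0, -0.0]
contact_force: [0.0, 0.1, 0.4]
opening: 1.001
time: 27.3
eef_pos: [0.6088, 0.3218, 0.3965]
tcp_rot: [0.998, 0.059, 0.001, -0.0]
contact_force: [0.5, 0.2, -0.4]
opening: 1.001
t 27.3 pos [0.6088 0.3218 0.3965] open 1.001 F [ 0.5  0.2 -0.4] q1,q6 [0.34 0.22]
turn rv [ 5.000e-02 -8.000e-02 -8.944e+01] shift after turn [-369.5  -66.3  121.5] shift now axes [-70.1 368.9 121.3]
cas blue scene [ 0.5831 -0.0531  0.1118] 6.4 0.955
cas blue side [ 0.5821 -0.0528  0.1095] 6.3 0.939
cas blue both [ 0.583  -0.0527  0.1096] 6.3 0.945
```

View pics/i_w.png

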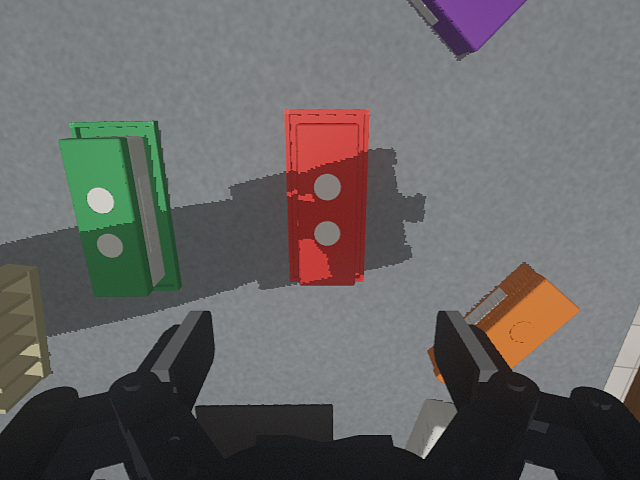

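Red is seated inside its rim (327,198), green is in its bay, and blue hasn't moved. Moving to blue.

```bash
python3 -m jog '[{"grip":0,"x":-4,"y":20,"z":0,"rx":0,"ry":0,"rz":0},{"grip":0,"x":-7,"y":39,"z":0,"rx":0,"ry":0,"rz":0},{"grip":0,"x":-7,"y":39,"z":0,"rx":0,"ry":0,"rz":0},{"grip":0,"x":-7,"y":39,"z":0,"rx":0,"ry":0,"rz":0},{"grip":0,"x":-8,"y":39,"z":0,"rx":0,"ry":0,"rz":0},{"grip":0,"x":-8,"y":39,"z":0,"rx":0,"ry":0,"rz":0},{"grip":0,"x":-8,"y":39,"z":0,"rx":0,"ry":0,"rz":0},{"grip":0,"x":-7,"y":39,"z":0,"rx":0,"ry":0,"rz":0}]';  python3 -m jog '[{"grip":0,"x":-7,"y":39,"z":0,"rx":0,"ry":0,"rz":0},{"grip":0,"x":-7,"y":37,"z":0,"rx":0,"ry":0,"rz":0},{"grip":0,"x":0,"y":0,"z":0,"rx":0,"ry":0,"rz":-7},{"grip":0,"x":0,"y":0,"z":0,"rx":0,"ry":0,"rz":-7},{"grip":0,"x":0,"y":0,"z":0,"rx":0,"ry":0,"rz":-7},{"grip":0,"x":0,"y":0,"z":0,"rx":0,"ry":0,"rz":-7},{"grip":0,"x":0,"y":0,"z":0,"rx":0,"ry":0,"rz":-7},{"grip":0,"x":0,"y":0,"z":0,"rx":0,"ry":0,"rz":-7}]';  python3 -m jog '[{"grip":0,"x":0,"y":0,"z":10,"rx":0,"ry":0,"rz":-7},{"grip":0,"x":0,"y":0,"z":10,"rx":0,"ry":0,"rz":-7},{"grip":0,"x":0,"y":0,"z":10,"rx":0,"ry":0,"rz":-7},{"grip":0,"x":0,"y":0,"z":10,"rx":0,"ry":0,"rz":-7},{"grip":0,"x":0,"y":0,"z":10,"rx":0,"ry":0,"rz":-7},{"grip":0,"x":0,"y":0,"z":10,"rx":0,"ry":0,"rz":-7},{"grip":0,"x":0,"y":0,"z":10,"rx":0,"ry":0,"rz":-5.4},{"grip":0,"x":0,"y":0,"z":0,"rx":0,"ry":0,"rz":0}]';python3 go.py 0.5828 -0.0527 0.033 96.2
```

```text
time: 28.22
eef_pos: [0.5872, 0.0226, 0.3945]
tcp_rot: [0.998, 0.059, -0.001, -0.0]
contact_force: [0.7, 0.1, 0.7]
opening: 1.0
time: 28.88
eef_pos: [0.5828, -0.0529, 0.3943]
tcp_rot: [0.91, 0.415, -0.001, -0.001]
contact_force: [-0.4, 0.1, 0.5]
opening: 1.0
time: 29.55
eef_pos: [0.5819, -0.0526, 0.3219]
tcp_rot: [0.668, 0.745, -0.002, -0.003]
contact_force: [-0.5, 1.2, 0.5]
opening: 1.0
t 29.55 pos [ 0.5819 -0.0526  0.3219] open 1.0 F [-0.5  1.2  0.5] q1,q6 [-0.26 -1.94]
turn rv [-0.38 -0.15  0.04] shift after turn [ -0.2   0.9 133.9] shift now axes [ -0.6   1.8 133.9]
```

```bash
python3 -m jog '[{"grip":0,"x":0,"y":0,"z":25,"rx":0,"ry":0,"rz":0},{"grip":0,"x":0,"y":0,"z":35,"rx":0,"ry":0,"rz":0},{"grip":0,"x":0,"y":0,"z":30,"rx":0,"ry":0,"rz":0},{"grip":0,"x":0,"y":0,"z":15,"rx":0,"ry":0,"rz":0},{"grip":0,"x":0,"y":0,"z":5,"rx":0,"ry":0,"rz":0},{"grip":0,"x":0,"y":0,"z":0,"rx":0,"ry":0,"rz":0},{"grip":0,"x":0,"y":0,"z":0,"rx":0,"ry":0,"rz":0}]';python3 go.py 0.5828 -0.0527 0.033 96.2
```

```text
time: 30.13
eef_pos: [0.5835, -0.0529, 0.2167]
tcp_rot: [0.668, 0.744, 0.0, 0.0]
contact_force: [-0.6, 0.6, 0.8]
opening: 1.0
t 30.13 pos [ 0.5835 -0.0529  0.2167] open 1.0 F [-0.6  0.6  0.8] q1,q6 [-0.26 -1.94]
turn rv [ 0.06  0.02 -0.1 ] shift after turn [ 0.3 -0.6 28.7] shift now axes [ 0.3 -0.7 28.7]
```

```bash
python3 -m jog '[{"grip":0,"x":0,"y":-0.5,"z":12,"rx":0,"ry":0,"rz":0},{"grip":0,"x":0,"y":0,"z":11,"rx":0,"ry":0,"rz":0},{"grip":0,"x":0,"y":0,"z":5,"rx":0,"ry":0,"rz":0},{"grip":0,"x":0,"y":0,"z":0,"rx":0,"ry":0,"rz":0},{"grip":0.5,"x":0,"y":0,"z":0,"rx":0,"ry":0,"rz":0},{"grip":1,"x":0,"y":0,"z":0,"rx":0,"ry":0,"rz":0},{"grip":1,"x":0,"y":0,"z":0,"rx":0,"ry":0,"rz":0},{"grip":1,"x":0,"y":0,"z":0,"rx":0,"ry":0,"rz":0}]' 60; python3 -m jog '[{"grip":1,"x":0,"y":0,"z":0,"rx":0,"ry":0,"rz":0}]'; python3 go.py 0.5828 -0.0527 0.033 96.2;  python3 -m jog '[{"grip":1,"x":0,"y":0,"z":-8,"rx":0,"ry":0,"rz":0},{"grip":1,"x":0,"y":0,"z":-20,"rx":0,"ry":0,"rz":0},{"grip":1,"x":0,"y":0,"z":-35,"rx":0,"ry":0,"rz":0},{"grip":1,"x":0,"y":0,"z":-35,"rx":0,"ry":0,"rz":0},{"grip":1,"x":0,"y":0,"z":-35,"rx":0,"ry":0,"rz":0},{"grip":1,"x":0,"y":0,"z":-22,"rx":0,"ry":0,"rz":0},{"grip":1,"x":0,"y":0,"z":0,"rx":0,"ry":0,"rz":0},{"grip":1,"x":0,"y":0,"z":0,"rx":0,"ry":0,"rz":0}]'; python3 go.py 0.4232 -0.3127 0.12 0.1; python3 chk.py j
```

```text
time: 30.8
eef_pos: [0.5829, -0.053, 0.1889]
tcp_rot: [0.668, 0.744, 0.0, 0.001]
contact_force: [0.4, 0.2, -1.9]
opening: 0.574
time: 30.88
eef_pos: [0.5829, -0.053, 0.1888]
tcp_rot: [0.668, 0.744, 0.0, 0.001]
contact_force: [0.6, 0.1, 2.1]
opening: 0.571
t 30.88 pos [ 0.5829 -0.053   0.1888] open 0.571 F [0.6 0.1 2.1] q1,q6 [-0.26 -1.94]
turn rv [ 0.1   0.05 -0.04] shift after turn [ 0.3 -0.1  0.8] shift now axes [ 0.3 -0.1  0.8]
time: 31.55
eef_pos: [0.5823, -0.0527, 0.3438]
tcp_rot: [0.668, 0.744, 0.0, 0.001]
contact_force: [0.1, 0.2, -4.1]
opening: 0.576
t 31.55 pos [ 0.5823 -0.0527  0.3438] open 0.576 F [ 0.1  0.2 -4.1] q1,q6 [-0.26 -1.94]
turn rv [ 6.000e-02  1.100e-01 -8.394e+01] shift after turn [ 159.6 -259.7   68.8] shift now axes [-241.3 -186.2   68.6]
```

View pics/j_w.png

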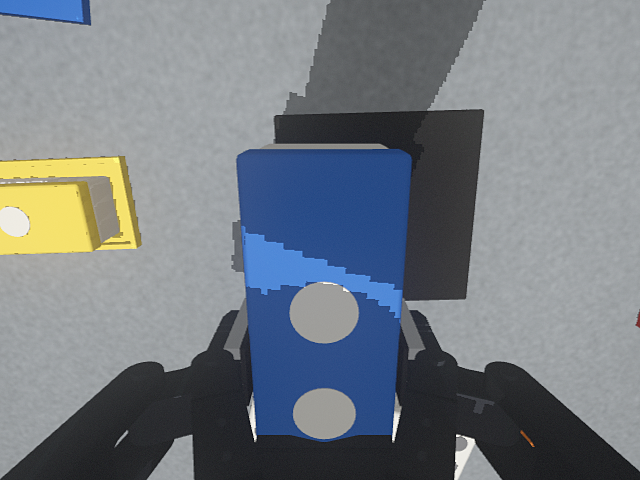

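```bash
python3 -m jog '[{"grip":1,"x":-14,"y":-11,"z":0,"rx":0,"ry":0,"rz":0},{"grip":1,"x":-25,"y":-19,"z":0,"rx":0,"ry":0,"rz":0},{"grip":1,"x":-30,"y":-23,"z":0,"rx":0,"ry":0,"rz":0},{"grip":1,"x":-30,"y":-23,"z":0,"rx":0,"ry":0,"rz":0},{"grip":1,"x":-30,"y":-23,"z":0,"rx":0,"ry":0,"rz":0},{"grip":1,"x":-30,"y":-23,"z":0,"rx":0,"ry":0,"rz":0},{"grip":1,"x":-30,"y":-23,"z":0,"rx":0,"ry":0,"rz":0},{"grip":1,"x":-26,"y":-21,"z":0,"rx":0,"ry":0,"rz":0}]'; python3 -m jog '[{"grip":1,"x":-18,"y":-14,"z":0,"rx":0,"ry":0,"rz":0},{"grip":1,"x":-8,"y":-6,"z":0,"rx":0,"ry":0,"rz":0},{"grip":1,"x":0,"y":0,"z":0,"rx":0,"ry":0,"rz":5},{"grip":1,"x":0,"y":0,"z":0,"rx":0,"ry":0,"rz":7},{"grip":1,"x":0,"y":0,"z":0,"rx":0,"ry":0,"rz":7},{"grip":1,"x":0,"y":0,"z":0,"rx":0,"ry":0,"rz":7},{"grip":1,"x":0,"y":0,"z":0,"rx":0,"ry":0,"rz":7},{"grip":1,"x":0,"y":0,"z":0,"rx":0,"ry":0,"rz":7}]';  python3 -m jog '[{"grip":1,"x":0,"y":0,"z":0,"rx":0,"ry":0,"rz":7},{"grip":1,"x":0,"y":0,"z":0,"rx":0,"ry":0,"rz":7},{"grip":1,"x":0,"y":0,"z":0,"rx":0,"ry":0,"rz":7},{"grip":1,"x":0,"y":0,"z":0,"rx":0,"ry":0,"rz":7},{"grip":1,"x":0,"y":0,"z":0,"rx":0,"ry":0,"rz":7},{"grip":1,"x":0,"y":0,"z":0,"rx":0,"ry":0,"rz":7},{"grip":1,"x":0,"y":0,"z":0,"rx":0,"ry":0,"rz":7},{"grip":1,"x":0,"y":0,"z":0,"rx":0,"ry":0,"rz":7}]'; python3 go.py 0.4232 -0.3127 0.0328 0.1
```

```text
time: 32.37
eef_pos: [0.4386, -0.2856, 0.3401]
tcp_rot: [0.668, 0.744, -0.0, -0.002]
contact_force: [1.6, -0.9, -2.5]
opening: 0.574
time: 33.03
eef_pos: [0.4234, -0.3115, 0.3406]
tcp_rot: [0.884, 0.468, -0.0, -0.002]
contact_force: [0.2, 1.0, -2.9]
opening: 0.574
time: 33.7
eef_pos: [0.4234, -0.3115, 0.3406]
tcp_rot: [1.0, -0.001, -0.001, -0.002]
contact_force: [0.6, -0.7, -2.4]
opening: 0.578
t 33.7 pos [ 0.4234 -0.3115  0.3406] open 0.578 F [ 0.6 -0.7 -2.4] q1,q6 [-0.83 -0.83]
turn rv [-0.2   0.15 -0.26] shift after turn [ -0.2   1.2 152.8] shift now axes [  0.2   1.8 152.8]
```

```bash
python3 -m jog '[{"grip":1,"x":0,"y":1,"z":20,"rx":0,"ry":0,"rz":0},{"grip":1,"x":0,"y":0,"z":35,"rx":0,"ry":0,"rz":0},{"grip":1,"x":0,"y":0,"z":35,"rx":0,"ry":0,"rz":0},{"grip":1,"x":0,"y":0,"z":25,"rx":0,"ry":0,"rz":0},{"grip":1,"x":0,"y":0,"z":12,"rx":0,"ry":0,"rz":0},{"grip":1,"x":0,"y":0,"z":0,"rx":0,"ry":0,"rz":0},{"grip":1,"x":0,"y":0,"z":0,"rx":0,"ry":0,"rz":0},{"grip":1,"x":0,"y":0,"z":0,"rx":0,"ry":0,"rz":0}]'; python3 go.py 0.4232 -0.3127 0.0328 0.1; python3 chk.py k
```

```text
time: 34.37
eef_pos: [0.4242, -0.3139, 0.2175]
tcp_rot: [1.0, 0.002, 0.001, 0.001]
contact_force: [-0.1, -0.7, -1.0]
opening: 0.574
t 34.37 pos [ 0.4242 -0.3139  0.2175] open 0.574 F [-0.1 -0.7 -1. ] q1,q6 [-0.83 -0.83]
turn rv [ 0.12 -0.12  0.07] shift after turn [-1.  -1.2 29.7] shift now axes [-1.  -1.3 29.7]
```

View pics/k_s.png

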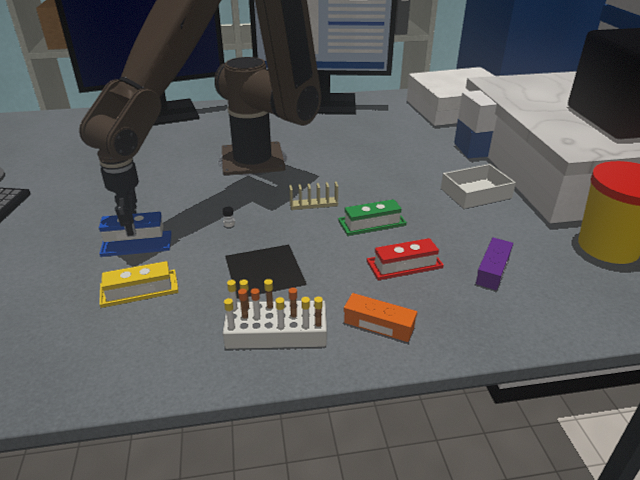

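Blue is over its bay (scene 135,232). The other three are seated, and the rack and vial look undisturbed.

```bash
python3 -m jog '[{"grip":1,"x":-0.6,"y":-0.7,"z":8,"rx":0,"ry":0,"rz":0},{"grip":1,"x":0,"y":0,"z":8,"rx":0,"ry":0,"rz":0},{"grip":1,"x":0,"y":0,"z":5,"rx":0,"ry":0,"rz":0},{"grip":1,"x":0,"y":0,"z":0,"rx":0,"ry":0,"rz":0},{"grip":1,"x":0,"y":0,"z":0,"rx":0,"ry":0,"rz":0},{"grip":1,"x":0,"y":0,"z":0,"rx":0,"ry":0,"rz":0}]'; python3 go.py 0.4232 -0.3127 0.0328 0.1; python3 -m jog '[{"grip":1,"x":0,"y":0,"z":3,"rx":0,"ry":0,"rz":0},{"grip":1,"x":0,"y":0,"z":2,"rx":0,"ry":0,"rz":0},{"grip":1,"x":0,"y":0,"z":0,"rx":0,"ry":0,"rz":0},{"grip":1,"x":0,"y":0,"z":0,"rx":0,"ry":0,"rz":0}]'; python3 go.py 0.4232 -0.3127 0.0328 0.1
```

```text
time: 35.02
eef_pos: [0.4228, -0.3127, 0.1948]
tcp_rot: [1.0, 0.001, -0.0, -0.0]
contact_force: [-0.1, -0.2, -2.4]
opening: 0.572
t 35.02 pos [ 0.4228 -0.3127  0.1948] open 0.572 F [-0.1 -0.2 -2.4] q1,q6 [-0.83 -0.83]
turn rv [-0.01  0.01  0.06] shift after turn [ 0.4 -0.   7. ] shift now axes [ 0.4 -0.   7. ]
time: 35.35
eef_pos: [0.4227, -0.3126, 0.1898]
tcp_rot: [1.0, 0.001, -0.0, -0.0]
contact_force: [-0.2, -0.8, -3.1]
opening: 0.573
t 35.35 pos [ 0.4227 -0.3126  0.1898] open 0.573 F [-0.2 -0.8 -3.1] q1,q6 [-0.83 -0.83]
turn rv [-0.01  0.01  0.06] shift after turn [0.5 0.1 2. ] shift now axes [0.5 0.1 2. ]
```

```bash
python3 -m jog '[{"grip":1,"x":0.3,"y":0,"z":1.2,"rx":0,"ry":0,"rz":0},{"grip":1,"x":0,"y":0,"z":0,"rx":0,"ry":0,"rz":0},{"grip":1,"x":0,"y":0,"z":0.6,"rx":0,"ry":0,"rz":0},{"grip":1,"x":0,"y":0,"z":0,"rx":0,"ry":0,"rz":0},{"grip":1,"x":0,"y":0,"z":0,"rx":0,"ry":0,"rz":0}]';python3 -m jog '[{"grip":1,"x":0,"y":0,"z":0.6,"rx":0,"ry":0,"rz":0},{"grip":1,"x":0,"y":0,"z":0,"rx":0,"ry":0,"rz":0},{"grip":1,"x":0,"y":0,"z":0,"rx":0,"ry":0,"rz":0}]'
```

```text
time: 35.77
eef_pos: [0.4231, -0.3127, 0.1881]
tcp_rot: [1.0, 0.001, 0.0, 0.0]
contact_force: [0.3, 0.6, -3.3]
opening: 0.578
time: 36.02
eef_pos: [0.4232, -0.3128, 0.1878]
tcp_rot: [1.0, 0.001, 0.0, 0.0]
contact_force: [0.0, 1.0, -1.1]
opening: 0.572
```

```bash
python3 -m jog '[{"grip":1,"x":0,"y":0,"z":0.5,"rx":0,"ry":0,"rz":0},{"grip":1,"x":0,"y":0,"z":0,"rx":0,"ry":0,"rz":0},{"grip":1,"x":0,"y":0,"z":0,"rx":0,"ry":0,"rz":0}]'; python3 -m jog '[{"grip":0.3,"x":0,"y":0,"z":0,"rx":0,"ry":0,"rz":0},{"grip":0,"x":0,"y":0,"z":0,"rx":0,"ry":0,"rz":0},{"grip":0,"x":0,"y":0,"z":0,"rx":0,"ry":0,"rz":0},{"grip":0,"x":0,"y":0,"z":-10,"rx":0,"ry":0,"rz":0},{"grip":0,"x":0,"y":0,"z":-30,"rx":0,"ry":0,"rz":0},{"grip":0,"x":0,"y":0,"z":-40,"rx":0,"ry":0,"rz":0},{"grip":0,"x":0,"y":0,"z":-40,"rx":0,"ry":0,"rz":0},{"grip":0,"x":0,"y":0,"z":-40,"rx":0,"ry":0,"rz":0}]'; python3 -m jog '[{"grip":0,"x":0,"y":0,"z":-40,"rx":0,"ry":0,"rz":0},{"grip":0,"x":0,"y":0,"z":0,"rx":0,"ry":0,"rz":0},{"grip":0,"x":0,"y":0,"z":0,"rx":0,"ry":0,"rz":0},{"grip":0,"x":0,"y":0,"z":0,"rx":0,"ry":0,"rz":0}]'; python3 chk.py l
python3 - <<'E'
from h import *
S=read_camera("scene");D=read_camera("side");W=read_camera("wrist")
B={"red":(.6092,.3218,1.688),"green":(.4235,.289,1.702),"blue":(.4232,-.3127,1.571),"yellow":(.600,-.287,1.712)}
for k,(x,y,a) in B.items():
    # white side + lid: check lid spots position: spots on top at z=.048
    for nm,c in (("S",S),("D",D),("W",W)):
        hh=cv2.cvtColor(c["frame"],cv2.COLOR_RGB2HSV)
        top=hullarea(proj(c,box(x,y,a,.14,.05,.048,.048)[:4]))
        m=np.zeros((480,640),np.uint8); cv2.fillConvexPoly(m,top.astype(np.int32),1)
        if top.min()<0 or top[:,0].max()>639 or top[:,1].max()>479: continue
        sp=((hh[...,1]<70)&(m>0)).astype(np.uint8); n,l,s,cc=cv2.connectedComponentsWithStats(sp)
        g=[gnd(c,cc[i],.048)[:2] for i in range(1,n) if s[i,4]>15]
        if len(g)==2: print(k,nm,"spot mid - bay mm",((np.mean(g,0)-[x,y])*1000).round(1),"yaw",np.degrees(np.arctan2(*(g[0]-g[1])[::-1])).round(1)%180,"bay",np.degrees(a).round(1))
        else: print(k,nm,len(g))
E
```

```text
time: 36.27
eef_pos: [0.4232, -0.3128, 0.1878]
tcp_rot: [1.0, 0.001, -0.0, -0.0]
contact_force: [-0.8, 2.3, 4.9]
opening: 0.573
time: 36.93
eef_pos: [0.4228, -0.3124, 0.3492]
tcp_rot: [1.0, 0.001, 0.0, 0.0]
contact_force: [1.2, -0.4, -0.3]
opening: 1.003
time: 37.27
eef_pos: [0.4229, -0.3125, 0.3873]
tcp_rot: [1.0, 0.001, 0.0, 0.0]
contact_force: [0.7, 0.2, -1.1]
opening: 1.004
red S 3
red D spot mid - bay mm [-0.3  0.4] yaw 96.9 bay 96.7
green S 3
green D 3
blue S 3
blue W 3
yellow S 3
yellow D 3
yellow W 3
```

View pics/l_s.png

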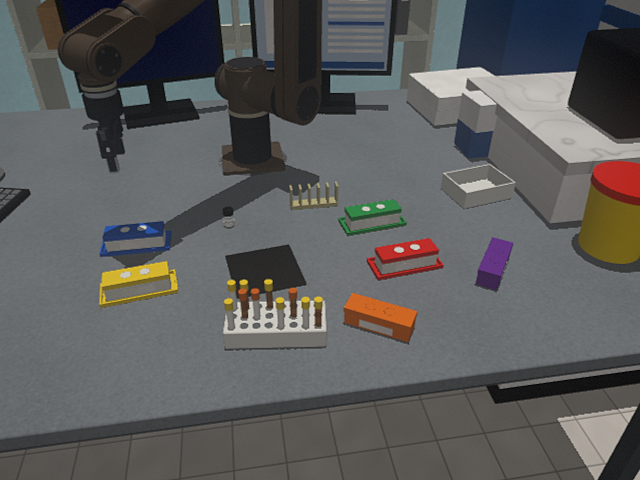

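View pics/l_w.png

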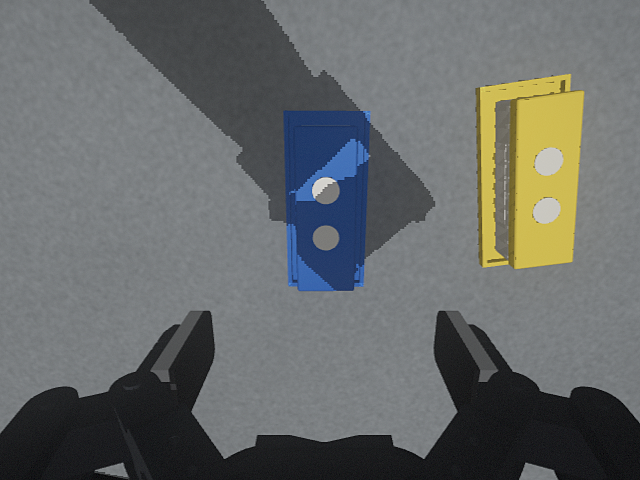

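All four are in their bays: scene blue (136,238), yellow (138,283), green (373,217), red (404,258). My lid-spot check also picked up white body pixels at the lid edge, so I'll rerun it with a tighter mask.

Run:
```python
from h import *
S=read_camera("scene");D=read_camera("side");W=read_camera("wrist")
B={"red":(.6092,.3218,1.688),"green":(.4235,.289,1.702),"blue":(.4232,-.3127,1.571),"yellow":(.600,-.287,1.712)}
for k,(x,y,a) in B.items():
    for nm,c in (("S",S),("D",D),("W",W)):
        hh=cv2.cvtColor(c["frame"],cv2.COLOR_RGB2HSV)
        top=hullarea(proj(c,box(x,y,a,.10,.036,.048,.048)[:4]))
        if top.min()<0 or top[:,0].max()>639 or top[:,1].max()>479: continue
        m=np.zeros((480,640),np.uint8); cv2.fillConvexPoly(m,top.astype(np.int32),1)
        sp=((hh[...,1]<75)&(m>0)).astype(np.uint8); n,l,s,cc=cv2.connectedComponentsWithStats(sp)
        g=[gnd(c,cc[i],.048)[:2] for i in range(1,n) if s[i,4]>15]
        print(k,nm,len(g),((np.mean(g,0)-[x,y])*1000).round(1),"yaw",np.degrees(np.arctan2(*(g[0]-g[-1])[::-1])).round(1)%180,"bay",np.degrees(a).round(1))
print(get_state()["time"])
```

```text
red S 2 [0.9 0.5] yaw 96.3 bay 96.7
red D 2 [-0.3  0.2] yaw 97.1 bay 96.7
green S 2 [-0.   0.6] yaw 96.8 bay 97.5
green D 2 [-0.5 -0.5] yaw 98.2 bay 97.5
blue S 2 [0.  1.2] yaw 89.2 bay 90.0
blue D 2 [-0.4 -0.4] yaw 90.5 bay 90.0
blue W 2 [-0.6  1. ] yaw 90.3 bay 90.0
yellow S 2 [ 1.1 -1.1] yaw 97.5 bay 98.1
yellow D 2 [ 0.5 -2. ] yaw 98.2 bay 98.1
yellow W 2 [ 0.  -0.7] yaw 98.1 bay 98.1
37.7167
```

All within about 2 mm of centre and 1° of the bay angle. Handing in.

```bash
python3 -c "
from plant import sign_off; print(sign_off())"
```

```text
the job is handed in; nothing more can be done
None
```

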